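# Tighten the window ring of an inspection camera with a two-pin spanner

### The job

The inspection camera clamped on the packing table has had its window changed and the recessed ring that holds it is only run in by hand. Take the two-pin spanner from its rest, feel both pins down into the ring's two holes and turn the ring clockwise until it is home on its shoulder, then nip it up to about 0.6 N m; going past 1 N m, or leaning hard on the ring, would crack the window. Keep the spanner off the glass, set it back down in its rest, and leave the other things on the table as they are.

Things in the scene. Friction and masses are not known exactly. Their poses are not given: they have to be found in the camera images.
- spanner_grip (a point): Two-pin spanner, 0.11 to 0.18 kg, pins down in its rest. This point: in its upright flat black handle (50 mm long, 14 thick, 38 high), 20 mm below the handle's top. x along the handle's length and the cross bar, z up. Below it: handle's underside 18 mm, top of the steel cross bar (78 x 16 x 8 mm) 28 mm, its underside 36 mm, pin tips 52 mm. Same either way round.
- spanner_pins (a point): Middle between the tips of the spanner's two steel pins: 5 mm thick, round-tipped, 16 mm long, 32 mm either side of this point along the cross bar (x), 52 mm below spanner_grip.
- rest_seat (a point): Fixed white rest block for the spanner, 110 x 52 x 27 mm, with a pocket 86 x 24 mm (4 mm play all round the cross bar, x along it) and a pedestal in its middle, on which the cross bar lies while the pins hang free. This point: centre of the pedestal's top, 20 mm above the table; spanner_grip is 36 mm above it when the spanner is back.
- camera_rim (a point): Centre of the front rim (108 mm outside, bore 84 mm) of a round steel inspection camera that stands fixed, window up, in a clamp on an aluminium base plate (150 x 120 mm); 118 mm above the table. x (along the 150 mm) and z (up) are the plate's. With the pins on the ring's face spanner_grip is 46 mm above this point, with the pins right down in the holes 38 mm.
- ring_centre (a point): Centre of the face of the recessed light-metal ring (81 mm outside, 47 inside, 8 thick), 6 mm below the rim; axes of the plate. Two 8 mm through holes lie 32 mm either side of it, a shoulder 8 mm down. From above, their line is turned anticlockwise from the plate's x by minus the value of joint ring, but only to about 0.4 rad, as the camera is clamped at no exact angle: look or feel for it.
- ring (a joint): The ring's turn in its thread, rad: grows clockwise seen from above, 0 when home on its shoulder, where it stops hard; starts 0.55 to 1.15 short of that. It turns stiffly, 0.2 to 0.35 N m, stays where left and does not sink noticeably. 0.6 N m on the spanner is about 9 N on each pin, 19 N added together.
- window: The glass disc seen through the ring, 47 mm across; origin at the centre of its underside, its top 4 mm above that and 7 mm below the ring's face.
- blister_pack: bystander: loose flat pack of five glass cartridges, 86 x 94 x 16 mm; origin under its centre
- carton: bystander: loose white and yellow folding carton, 95 x 100 x 22 mm; origin under its centre
- lens_cleaner: bystander: loose white plastic bottle, 48 mm in diameter, 115 mm high; origin under its centre
- spare_gasket: bystander: loose flat black rubber ring, 84 mm across, 5 mm thick; origin under its centre
Things that resemble listed ones, but are neither listed nor needed, are in the scene too. Leave any orange look-alike of the part that bears spanner_grip alone.

How it is judged:
By the outcome, as a careful person would: the job done as asked, in the order asked, and still so for the second after the job is handed in, with the robot touching nothing.
It also fails if it takes over 72 s, if anything falls off the work surface, if the arm or the gripper's body presses on something with over 40 N, if the wrist force passes 120 N, or if a joint passes its speed limit or range.

### The arm

A 6-joint arm with a two-finger parallel gripper is mounted at the origin on the work surface. World frame = base frame: x ahead of the robot, y to its left, z up, the work surface at z = 0. Lengths are in m, angles in rad, forces in N, time in s.
With the tool pointing down it reaches from about 0.3 to 0.85 m from the base axis. Payload 5.4 kg.
Tool frame: the origin (TCP) lies on the centre line of the jaws, within the pads' length; the fingertips stand 25 mm ahead of it and the grasp point (between the pads) lies 6 mm ahead of it (r.finger_overhang is the distance from the TCP to the fingertips, in m); z points along the fingers, y is the direction in which the jaws open and shut (so a half turn about z gives the same grasp; the last joint's range is limited). The gripper opens to 85 mm and grips with 20 to 120 N. Pads are 22 mm wide; open, the fingers measure 114 mm over their backs; the gripper's body (76 mm by 85 mm) begins 54 mm behind the grasp point. The pads swing forward as they close: fully open they stand 13 mm farther back than shut.
Start: joints at [-0.21, 0.158, 1.597, -0, 1.386, -0.21], TCP at [0.575, -0, 0.256] pointing down, gripper open.
Joint ranges: [-2.91, 2.91], [-0.94, 2.29], [0.18, 2.7], [-1.29, 4.43], [0.17, 2.64], [-3, 3]. Speed limits (rad/s): [2.57, 2.57, 3.14, 3.14, 3.14, 3.14].

### API

Orientations are given as a unit quaternion [w, x, y, z].
In Python, from bench import r gives the robot as it stands. The module is installed in compiled form; this text tells all that it offers.
- The arm moves only by the tool apply_moves, never from a script. Its argument "commands" is a list of rows, each a list of 3 entries, a list of its own where there are three numbers: the turn, a rotation vector about the world's x, y, z in rad, then the shift along the world's x, y, z in m, then the finger opening in m, from 0 to 0.0854. In form: [[[rx, ry, rz], [x, y, z], claw], ...]. A call has exactly 10 rows; each row is the pose to reach, as a shift and turn from the pose commanded when the call began; what a row does not reach only later rows make up. A row lasts 1/12 s, in which the tool goes at most 41.7 mm and 7.16 degrees, less where a joint would pass 70% of its speed; a pose out of reach is approached as far as the arm can. A call with a gripper value outside its range is refused whole. The fingers move at their own pace and stop on an object; the grip force is fixed at half the most. Time passes only in rows, so rows that repeat a pose let the fingers close, or fill a call up. It gives the time, the measured TCP pose, the force and the opening at its end, in the units of the state.
- r.get_state(): the state, without advancing time (a new reading comes with each control period).
- r.read_camera(name): name is "scene" or "side" or "wrist"; returns the picture (480x640x3 uint8, red, green, blue); there is no depth.
- r.calibration(name): a dict with "mtx" (3x3 intrinsics, pixels), "world_to_cam" (4x4, takes a point from world to camera coordinates). Camera axes: x right, y down, z forward; pixel columns grow to the right and rows downward; lengths in m; the calibration is good to about 2 mm. A picture is of the moment at which its call begins: read the wrist's pose just before it. calibration takes no time and is no camera call; for the wrist camera it gives the pose at the moment of the call.
- r.finish_job(): hands the job in, once; it reports no verdict.
Trained networks look in the newest picture that a camera, given by its name, has taken for a name from the list of things; names that differ only in an ending like _2 or _b are one class to them, and where a whole thing is asked for, a point or a joint stands for the part that bears it (a point fixed in the world has none). Each returns a list of dicts, best first, with "conf" (0 to 1); they miss things now and then, are a little off and sometimes report something else, mostly with a low value. They report only what shows in the picture. A call takes as long as a camera call. They do not tell look-alikes from the thing itself.
- r.cut_out(thing, camera): "pixels" (480x640 bool, what is visible of it) and "position" ([column, row] in pixels, amid what is visible of it).
The state is a dict: "clock": time; "joint_positions": joint angles; "dq": joint speeds; "joint_torque": joint torques, N m; "position": TCP position; "eef_rot": TCP orientation; "wrist_force": force on the tool from outside, world axes, zero at the start; "ft_torque": the same for the moment, N m; "width": finger opening in m.
Only numpy, scipy, OpenCV 4.12 (cv2) and the standard library are available. Lean on these libraries where they do the work, as an engineer would, in place of code of your own. Each camera call takes 0.05 s, during which the arm holds its last target.

## Working session

There is one attempt and no reset: what is moved stays moved. The work goes in short steps, Python scripts to look and compute and a tool call to move; the robot and the scene stay as the last step left them, time stands still between calls to the robot, and variables do not carry over. Pictures are saved under pics/ and viewed, and the job is handed in when it is done.

Besides the shell and the picture viewer there is one more tool, called after ">>>" as name([rows], argument=value, ...), one row to a line, values as JSON. apply_moves: Moves the arm, as the interface text tells. Its arguments: {"type":"object","properties":{"commands":{"type":"array","items":{"type":"array"}}},"required":["commands"]}

```bash
mkdir -p pics; python3 - <<'E'
from bench import r
import cv2
s=r.get_state();print(s)
for c in("scene","side","wrist"):
    im=r.read_camera(c);cv2.imwrite(f"pics/{c}0.png",im[:,:,::-1]);k=r.calibration(c);print(c,k["mtx"].tolist(),k["world_to_cam"].round(4).tolist())
E
```

```text
{'clock': 0.0, 'joint_positions': array([-2.10101938e-01,  1.59074773e-01,  1.59822892e+00,  2.57629242e-05,
        1.38620380e+00, -2.10101394e-01]), 'dq': array([ 2.48911460e-04, -1.11317761e-03,  9.64916800e-04,  1.31380605e-05,
       -1.06487843e-03, -7.47090067e-04]), 'joint_torque': array([ 1.96016467e-04, -3.96006632e+01, -3.31426942e+01, -2.07608541e-04,
        8.36965773e-03, -3.09808388e-05]), 'position': array([5.74447756e-01, 1.02768360e-04, 2.55304062e-01]), 'eef_rot': array([-8.10192569e-04,  7.07108330e-01,  7.07104584e-01, -5.10293561e-04]), 'wrist_force': array([ 0.26574416,  0.34320044, -0.26053567]), 'ft_torque': array([ 0.01142567, -0.02975485,  0.01957527]), 'width': 0.08555970972938451}
scene [[564.9476578546917, 0.0, 323.84481453913656], [0.0, 564.9476578546917, 235.9439113101224], [0.0, 0.0, 1.0]] [[0.2369, 0.9715, 0.0086, -0.123], [0.6476, -0.1514, -0.7468, -0.321], [-0.7242, 0.1825, -0.665, 1.4467], [0.0, 0.0, 0.0, 1.0]]
side [[518.676335756072, 0.0, 318.6617808983095], [0.0, 518.676335756072, 244.02342062510655], [0.0, 0.0, 1.0]] [[0.8199, -0.5719, -0.024, -0.4613], [-0.3602, -0.483, -0.7981, 0.2995], [0.4449, 0.663, -0.602, 0.8426], [0.0, 0.0, 0.0, 1.0]]
wrist [[337.09561506426724, 0.0, 323.7400973126897], [0.0, 337.09561506426724, 238.79963515037514], [0.0, 0.0, 1.0]] [[1.0, -0.0008, -0.0018, -0.5748], [-0.0002, -0.9576, 0.2882, -0.0362], [-0.002, -0.2882, -0.9576, 0.3796], [0.0, 0.0, 0.0, 1.0]]
```

View pics/scene0.png

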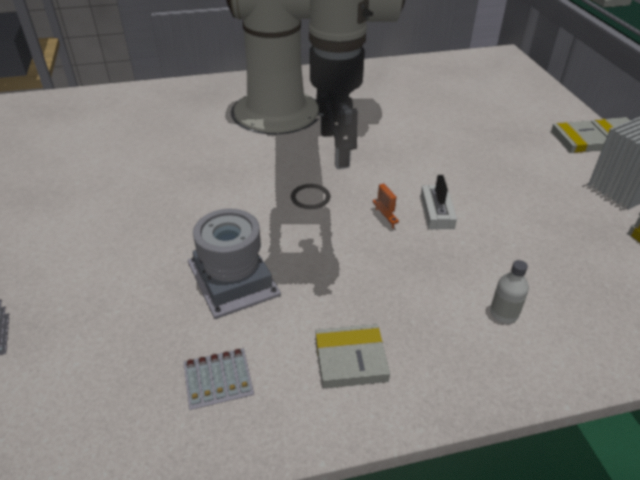

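View pics/side0.png

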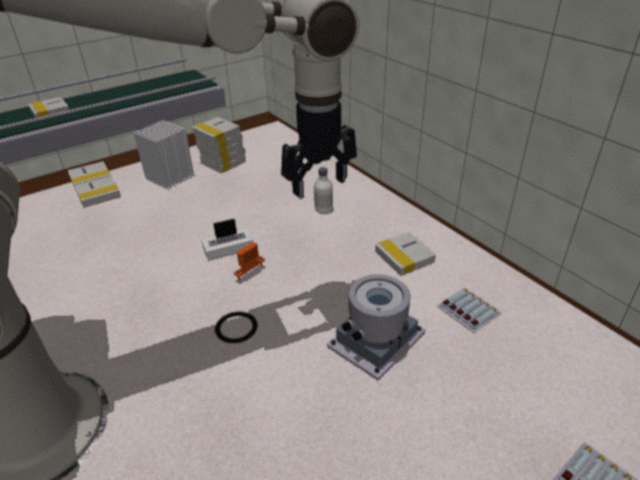

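View pics/wrist0.png

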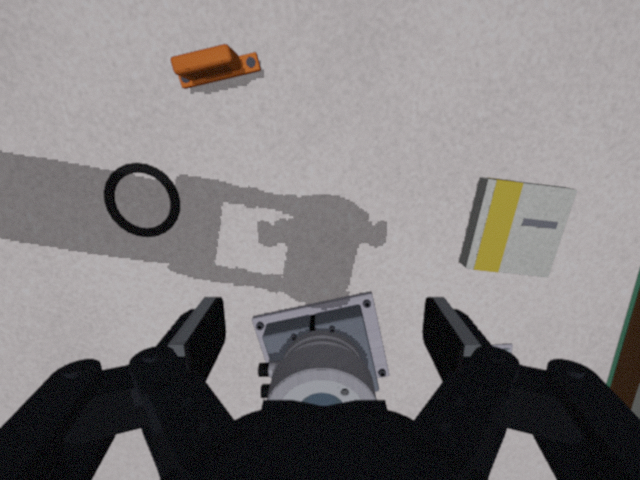

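The black spanner stands in its white rest at scene (440,200) and side (228,235). The orange look-alike is at scene (386,203), side (248,258) and wrist (215,65), and I'll leave it alone. The inspection camera is at scene (228,240) and side (380,305). Next I'll measure both.

```bash
cat > h.py <<'E'
from bench import r
import cv2, numpy as np
def cal(c):
    k=r.calibration(c);return np.array(k["mtx"]),np.array(k["world_to_cam"])
def proj(c,P,k=None):
    K,T=k or cal(c);p=T[:3,:3]@np.array(P)+T[:3,3];p=K@p;return p[:2]/p[2]
def onz(c,uv,z,k=None):
    K,T=k or cal(c);R=T[:3,:3];C=-R.T@T[:3,3];d=R.T@np.linalg.inv(K)@np.array([uv[0],uv[1],1.]);return C+d*(z-C[2])/d[2]
def tri(obs):
    A=[];b=[]
    for k,uv in obs:
        K,T=k;R=T[:3,:3];C=-R.T@T[:3,3];d=R.T@np.linalg.inv(K)@np.array([uv[0],uv[1],1.]);d/=np.linalg.norm(d)
        M=np.eye(3)-np.outer(d,d);A.append(M);b.append(M@C)
    return np.linalg.lstsq(np.vstack(A),np.hstack(b),rcond=None)[0]
def crop(c,uv,w,s,name,im=None):
    im=r.read_camera(c) if im is None else im
    u,v=map(int,uv);x0=max(0,u-w);y0=max(0,v-w)
    cv2.imwrite(name,cv2.resize(im[y0:v+w,x0:u+w,::-1],None,fx=s,fy=s,interpolation=cv2.INTER_CUBIC));return x0,y0
E
python3 - <<'E'
from h import *
for t in("spanner_grip","camera_rim","ring"):
    o=[]
    for c in("scene","side"):
        q=r.cut_out(t,c);print(t,c,[(round(x["conf"],2),np.round(x["position"]),int(x["pixels"].sum())) for x in q])
print(onz("scene",(440,190),.06),onz("side",(226,229),.06),tri([(cal("scene"),(441,189)),(cal("side"),(226,229))]))
print(onz("scene",(228,231),.118),onz("side",(379,295),.118))
a=crop("scene",(430,205),40,5,"pics/a.png");b=crop("side",(235,240),40,5,"pics/b.png");a2=crop("scene",(228,235),45,6,"pics/c.png");b2=crop("side",(380,300),45,6,"pics/d.png");print(a,b,a2,b2)
im=[cv2.imread(f"pics/{x}.png") for x in "abcd"]
cv2.imwrite("pics/m1.png",np.vstack([np.hstack([cv2.resize(i,(300,300)) for i in im[:2]]),np.hstack([cv2.resize(i,(300,300)) for i in im[2:]])]))
E
```

```text
spanner_grip scene [(0.83, array([387., 201.]), 602), (0.69, array([441., 193.]), 450), (0.3, array([308., 185.]), 382)]
spanner_grip side [(0.75, array([248., 259.]), 619), (0.68, array([228., 232.]), 545)]
camera_rim scene [(0.64, array([233., 288.]), 3081)]
camera_rim side [(0.56, array([378., 344.]), 2916)]
ring scene []
ring side [(0.84, array([380., 288.]), 773)]
[0.48299221 0.24126742 0.06      ] [0.47412377 0.23773639 0.06      ] [0.47664649 0.24580593 0.05564807]
[ 0.5782989  -0.17571342  0.118     ] [ 0.56728861 -0.18187928  0.118     ]
(390, 165) (195, 200) (183, 190) (335, 255)
```

View pics/m1.png

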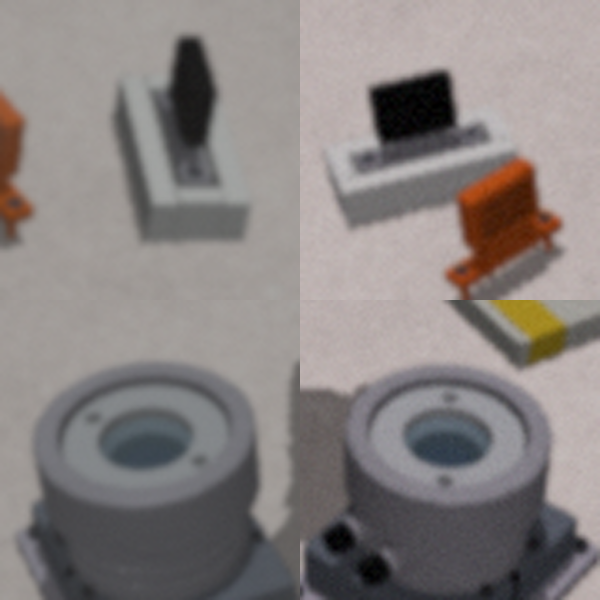

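>>> apply_moves([
  [[0,0,0],[0,-0.04,0.01],0.085],
  [[0,0,0],[0,-0.08,0.02],0.085],
  [[0,0,0],[0,-0.12,0.03],0.085],
  [[0,0,0],[0,-0.16,0.03],0.085],
  [[0,0,0],[0,-0.18,0.03],0.085],
  [[0,0,0],[0,-0.18,0.03],0.085],
  [[0,0,0],[0,-0.18,0.03],0.085],
  [[0,0,0],[0,-0.18,0.03],0.085],
  [[0,0,0],[0,-0.18,0.03],0.085],
  [[0,0,0],[0,-0.18,0.03],0.085],
])

```text
clock: 1.48
position: [0.5751, -0.1786, 0.2863]
eef_rot: [-0.0, 0.706, 0.708, 0.0]
wrist_force: [-0.1, -0.3, -0.5]
width: 0.0852
```

```bash
python3 - <<'E'
from h import *
s=r.get_state();print(s["position"],s["clock"])
k=cal("wrist");im=r.read_camera("wrist");np.save("ringim.npy",im);np.savez("ringk.npz",K=k[0],T=k[1])
u=proj("wrist",(.572,-.178,.118),k);print(u,crop("wrist",u,80,5,"pics/r1.png",im),k[1])
E
```

```text
[ 0.57513134 -0.17859181  0.28631106] 1.4833
[319.49561054 225.24493539] (239, 145) [[ 9.99999324e-01  1.08299095e-03 -4.22442977e-04 -5.75468023e-01]
 [ 1.15879638e-03 -9.57543379e-01  2.88286895e-01 -2.16974521e-01]
 [-9.22953769e-05 -2.88287190e-01 -9.57543987e-01  3.56456526e-01]
 [ 0.00000000e+00  0.00000000e+00  0.00000000e+00  1.00000000e+00]]
```

View pics/r1.png

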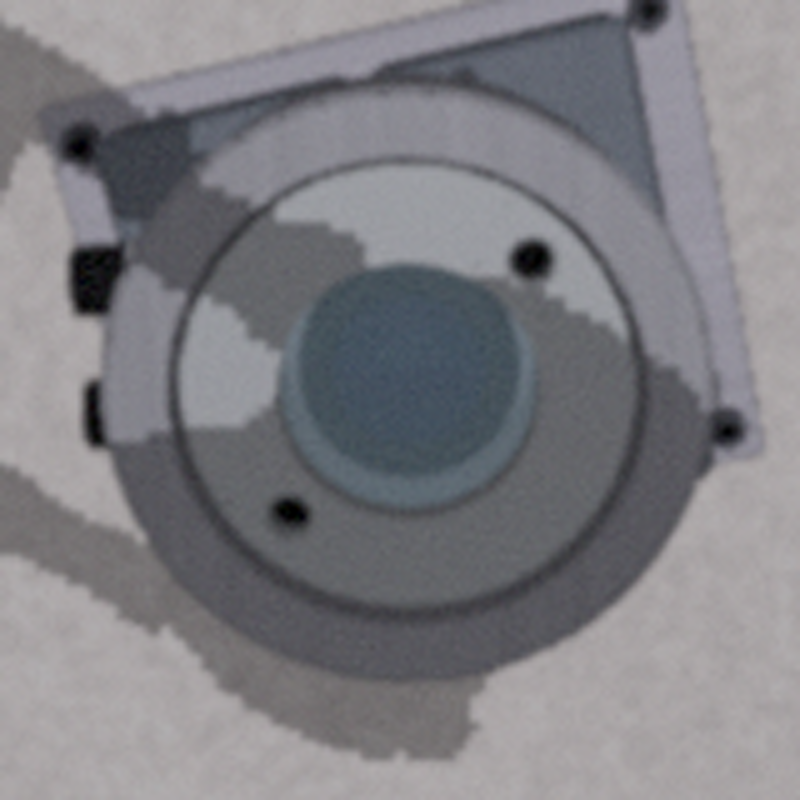

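```bash
python3 - <<'E'
from h import *
z=np.load("ringk.npz");k=(z["K"],z["T"]);im=np.load("ringim.npy")
f=lambda a,b:(239+a/5,145+b/5)
a=onz("",f(530,260),.112,k);b=onz("",f(291,512),.112,k)
print(a,b,(a+b)/2,np.linalg.norm(a-b),np.arctan2(*(a-b)[[1,0]]))
for c,pp in(("scene",((210.9,225.1),(243,238.3))),("side",((380,284.1),(378.5,309.3)))):
    p=[onz(c,q,.112) for q in pp];d=p[0]-p[1];print(c,(p[0]+p[1])/2,np.linalg.norm(d),np.arctan2(d[1],d[0]))
# plate corners bolts: crop (80,145),(650,12),(727,428)
for q in((80,145),(650,12),(727,428)):print(onz("",f(*q),.012,k))
q=[onz("",f(*q),.012,k) for q in((80,145),(650,12))];print("plate yaw",np.arctan2(*(q[1]-q[0])[[1,0]]))
# overlay
c=(a+b)/2
big=cv2.resize(im[145:305,239:399,::-1],None,fx=5,fy=5,interpolation=cv2.INTER_CUBIC).copy()
for rad,zz in((.054,.118),(.042,.118),(.0235,.112)):
    t=np.linspace(0,6.283,80)
    P=[(proj("",(c[0]+rad*np.cos(x),c[1]+rad*np.sin(x),zz),k)-[239,145])*5 for x in t]
    cv2.polylines(big,[np.int32(P)],True,(0,0,255),1)
cv2.imwrite("pics/r2.png",big)
E
```

```text
[ 0.59419891 -0.15413669  0.112     ] [ 0.55156767 -0.20038566  0.112     ] [ 0.57288329 -0.17726118  0.112     ] 0.0628998400556254 0.8260790873520669
scene [ 0.57236068 -0.1777138   0.112     ] 0.06517924916547978 -2.3273458776377525
side [ 0.56986438 -0.17998907  0.112     ] 0.065008612144825 0.8286330536450828
[ 0.49678454 -0.1447595   0.012     ]
[ 0.62636451 -0.11515909  0.012     ]
[ 0.64876026 -0.21188373  0.012     ]
plate yaw 0.22458008770031773
```

View pics/r2.png

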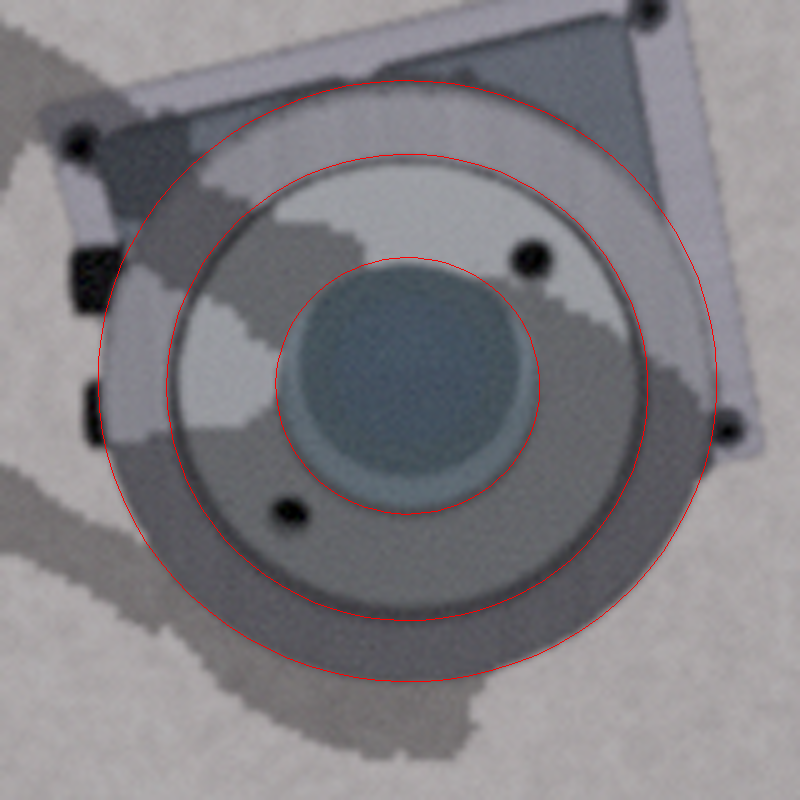

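>>> apply_moves([
  [[0,0,0],[-0.01,0.04,0],0.085],
  [[0,0,0],[-0.02,0.08,0],0.085],
  [[0,0,0],[-0.03,0.12,0],0.085],
  [[0,0,0],[-0.04,0.16,0],0.085],
  [[0,0,0],[-0.05,0.2,0],0.085],
  [[0,0,0],[-0.06,0.24,0],0.085],
  [[0,0,0],[-0.07,0.28,0],0.085],
  [[0,0,0],[-0.08,0.32,0],0.085],
  [[0,0,0],[-0.09,0.36,0],0.085],
  [[0,0,0],[-0.095,0.38,0],0.085],
])

```text
clock: 2.37
position: [0.4779, 0.2044, 0.2866]
eef_rot: [-0.001, 0.706, 0.709, 0.001]
wrist_force: [1.7, -0.0, 0.1]
width: 0.0851
```

```bash
python3 - <<'E'
from h import *
s=r.get_state();print(s["position"],s["clock"])
r.read_camera("wrist")
k=cal("wrist");im=r.read_camera("wrist");np.save("spim.npy",im);np.savez("spk.npz",K=k[0],T=k[1]);print(r.get_state()["position"])
u=proj("wrist",(.477,.243,.05),k);print(u,crop("wrist",u,80,5,"pics/s1.png",im))
E
```

```text
[0.47794946 0.20437405 0.28659223] 2.3667
[0.47840902 0.2035478  0.28648223]
[323.03913955 175.54170073] (243, 95)
```

View pics/s1.png

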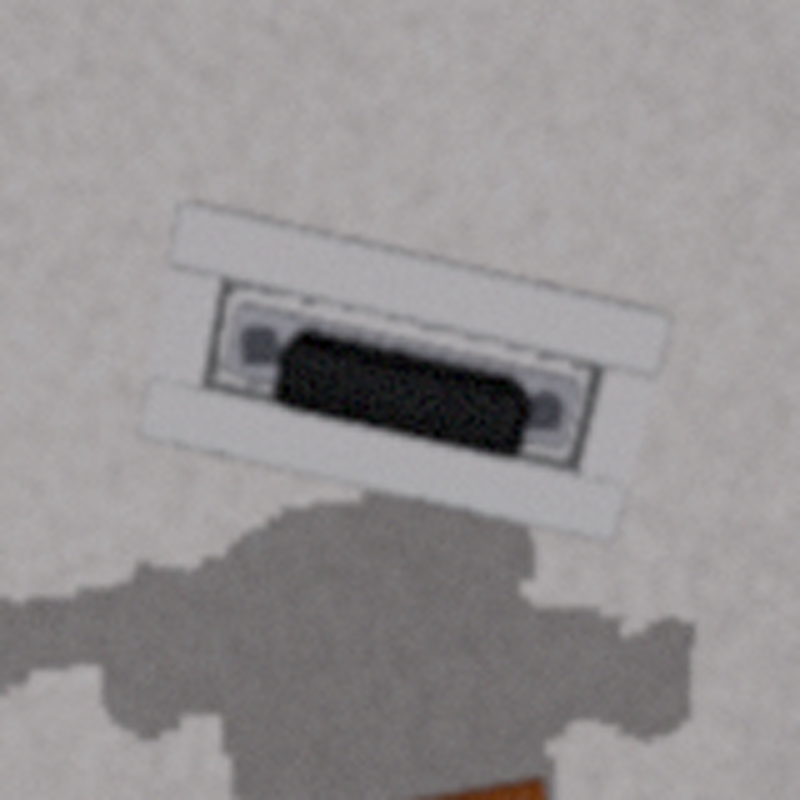

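```bash
python3 - <<'E'
from h import *
z=np.load("spk.npz");k=(z["K"],z["T"])
f=lambda a,b:(243+a/5,95+b/5)
a=onz("",f(260,345),.028,k);b=onz("",f(547,408),.028,k);d=b-a
print("pins",(a+b)/2,np.linalg.norm(d),np.arctan2(d[1],d[0]))
C=[onz("",f(*q),.027,k) for q in((183,200),(673,313),(617,542),(140,432))]
c=sum(C)/4;print("rest",c,[np.linalg.norm(C[i]-C[i-1]) for i in range(4)],[np.arctan2(*(C[i]-C[j])[[1,0]]) for i,j in((1,0),(2,3))])
P=[onz("",f(*q),.0235,k) for q in((220,280),(602,368),(578,468),(210,385))];print("pocket",sum(P)/4)
T=[onz("",f(*q),.076,k) for q in((278,400),(520,452),(290,335),(530,390))]
print("handle",[t.round(4) for t in T],sum(T)/4)
E
```

```text
pins [0.47781217 0.24635602 0.028     ] 0.06445830885150586 -0.20713907669001722
rest [0.47797447 0.2467411  0.027     ] [np.float64(0.050569741434011765), np.float64(0.108426130518878), np.float64(0.05151670515299763), np.float64(0.10969132893741892)] [np.float64(-0.2131684029212288), np.float64(-0.22175891798481778)]
pocket [0.4777013  0.24610019 0.0235    ]
handle [array([0.4536, 0.2461, 0.076 ]), array([0.5003, 0.2364, 0.076 ]), array([0.456 , 0.2583, 0.076 ]), array([0.502 , 0.2483, 0.076 ])] [0.47797369 0.24727354 0.076     ]
```

>>> apply_moves([
  [[0,0,0.12],[0,0.01,-0.005],0.06],
  [[0,0,0.24],[0,0.02,-0.02],0.06],
  [[0,0,0.36],[0,0.03,-0.04],0.06],
  [[0,0,0.48],[0,0.04,-0.06],0.06],
  [[0,0,0.6],[-0.002,0.0465,-0.08],0.06],
  [[0,0,0.72],[-0.002,0.0465,-0.1],0.06],
  [[0,0,0.84],[-0.002,0.0465,-0.12],0.06],
  [[0,0,0.96],[-0.002,0.0465,-0.14],0.06],
  [[0,0,1.08],[-0.002,0.0465,-0.146],0.06],
  [[0,0,1.2],[-0.002,0.0465,-0.146],0.06],
])

```text
clock: 3.3
position: [0.4765, 0.2453, 0.1377]
eef_rot: [-0.002, 0.182, 0.983, -0.001]
wrist_force: [-0.2, 0.4, 0.5]
width: 0.0599
```

>>> apply_moves([
  [[0,0,0.12],[0,0,0],0.06],
  [[0,0,0.157],[0,0,0],0.06],
  [[0,0,0.157],[0,0,0],0.06],
  [[0,0,0.157],[0,0,0],0.06],
  [[0,0,0.157],[0,0,0],0.06],
  [[0,0,0.157],[0,0,0],0.06],
  [[0,0,0.157],[0,0,0],0.06],
  [[0,0,0.157],[0,0,0],0.06],
  [[0,0,0.157],[0,0,0],0.06],
  [[0,0,0.157],[0,0,0],0.06],
])

```text
clock: 4.13
position: [0.478, 0.2465, 0.1403]
eef_rot: [0.0, 0.107, 0.994, -0.0]
wrist_force: [-0.0, -0.5, 0.1]
width: 0.06
```

```bash
python3 - <<'E'
from h import *
s=r.get_state();print(s["position"],s["clock"],s["eef_rot"],s["joint_positions"])
q=s["eef_rot"];print("yaw",2*np.arctan2(q[2],q[1]))
for c in("scene","side"):
  im=r.read_camera(c);cv2.imwrite(f"pics/{c}2.png",im[80:320,100:500,::-1].repeat(2,0).repeat(2,1))
im=r.read_camera("wrist");cv2.imwrite("pics/w2.png",im[:,:,::-1])
print(tri([(cal("scene"),(387,201)),(cal("side"),(248,259))]))
E
```

```text
[0.47798973 0.24650259 0.14033106] 4.1333 [ 2.99956162e-05  1.06721330e-01  9.94288970e-01 -7.03398669e-06] [ 2.51321000e-01  1.83758877e-01  1.80981439e+00 -3.75134250e-05
  1.14796814e+00 -1.10561002e+00]
yaw 2.9277427364111626
[0.47179637 0.13680102 0.04086873]
```

View pics/w2.png

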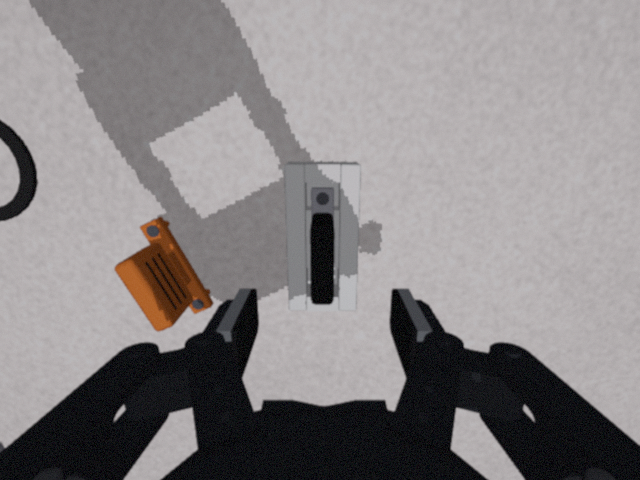

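View pics/scene2.png

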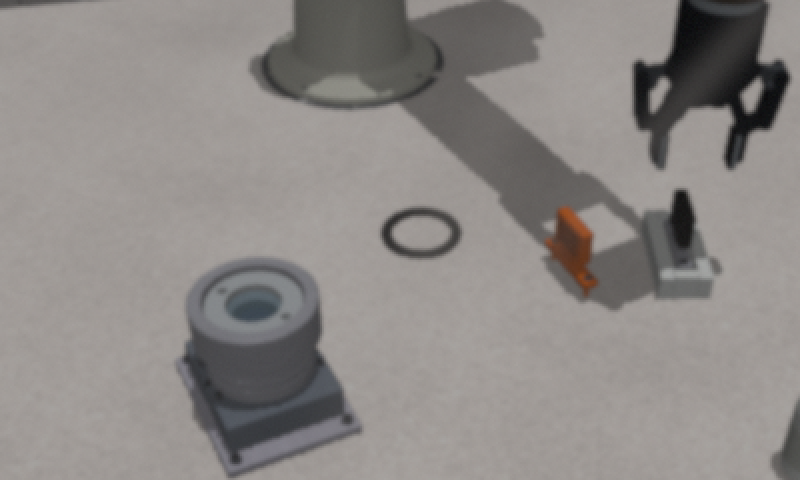

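>>> apply_moves([
  [[0,0,0],[0,0,-0.025],0.06],
  [[0,0,0],[0,0,-0.05],0.06],
  [[0,0,0],[0,0,-0.068],0.06],
  [[0,0,0],[0,0,-0.078],0.06],
  [[0,0,0],[0,0,-0.078],0.06],
  [[0,0,0],[0,0,-0.078],0.03],
  [[0,0,0],[0,0,-0.078],0.0],
  [[0,0,0],[0,0,-0.078],0.0],
  [[0,0,0],[0,0,-0.078],0.0],
  [[0,0,0],[0,0,-0.078],0.0],
])

```text
clock: 5.12
position: [0.479, 0.2467, 0.0636]
eef_rot: [0.001, 0.107, 0.994, 0.0]
wrist_force: [0.0, -0.4, 3.0]
width: 0.0134
```

>>> apply_moves([
  [[0,0,0],[0,0,0],0.0],
  [[0,0,0],[0,0,0],0.0],
  [[0,0,0],[0,0,0],0.0],
  [[0,0,0],[0,0,0.01],0.0],
  [[0,0,0],[0,0,0.03],0.0],
  [[0,0,0],[0,0,0.05],0.0],
  [[0,0,0],[0,0,0.07],0.0],
  [[0,0,0],[0,0,0.07],0.0],
  [[0,0,0],[0,0,0.07],0.0],
  [[0,0,0],[0,0,0.07],0.0],
])

```text
clock: 5.95
position: [0.4772, 0.2463, 0.1313]
eef_rot: [-0.001, 0.107, 0.994, -0.0]
wrist_force: [-0.4, 0.4, -2.4]
width: 0.0134
```

```bash
python3 - <<'E'
from h import *
s=r.get_state();print(s)
im=r.read_camera("wrist");cv2.imwrite("pics/w3.png",im[:,:,::-1])
im=r.read_camera("side");cv2.imwrite("pics/side3.png",im[:,:,::-1])
E
```

```text
{'clock': 5.95, 'joint_positions': array([ 2.51292653e-01,  1.95377667e-01,  1.81641310e+00, -3.38349183e-05,
        1.13162351e+00, -1.10571125e+00]), 'dq': array([-0.00017125,  0.01749074,  0.01580401,  0.00127121,  0.00215201,
       -0.00053102]), 'joint_torque': array([-1.69538712e-02, -3.95199251e+01, -3.13232982e+01,  1.86159297e-03,
       -4.79445839e-02,  4.69658198e-05]), 'position': array([0.4771506 , 0.24627286, 0.13126332]), 'eef_rot': array([-8.47642306e-04,  1.06685539e-01,  9.94292395e-01, -3.33646190e-04]), 'wrist_force': array([-0.40297422,  0.38201522, -2.40647437]), 'ft_torque': array([ 0.03613998,  0.00019302, -0.02413101]), 'width': 0.01340073217151667}
```

View pics/w3.png

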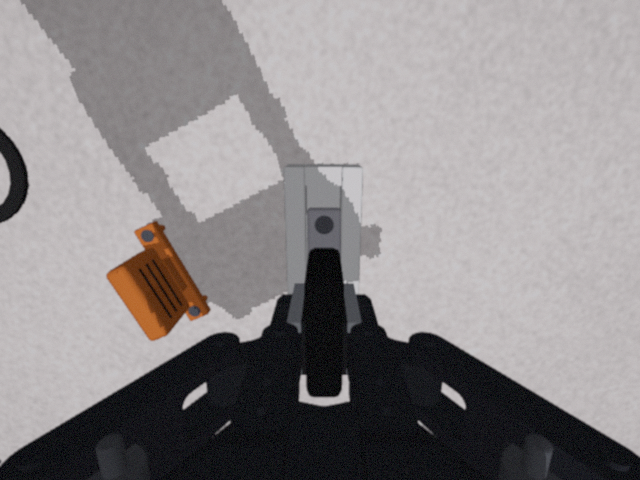

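View pics/side3.png

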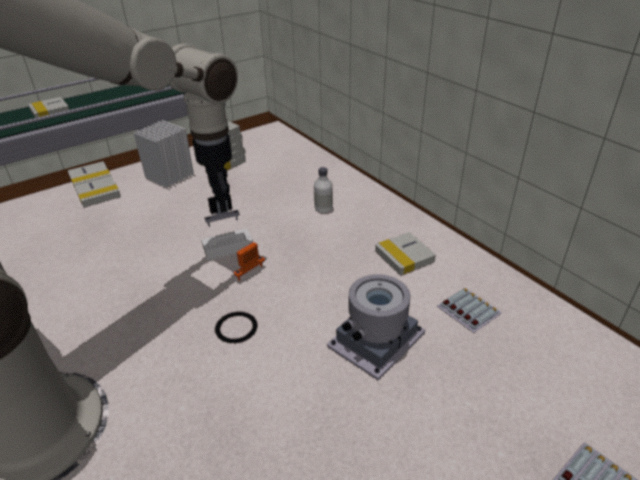

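```bash
python3 - <<'E'
from h import *
s=r.get_state();p=s["position"];print(p,s["clock"],s["wrist_force"])
k=cal("wrist");r.cut_out
im=r.read_camera("wrist");print(crop("wrist",(324,224),40,8,"pics/w4.png",im))
R=None
q=s["eef_rot"];yaw=2*np.arctan2(q[2],q[1])
for dz in (.034,.0355,.037):
    m=onz("wrist",(324,224.5),p[2]-dz,k)-p; c,sn=np.cos(yaw),np.sin(yaw);print(dz,c*m[0]+sn*m[1],-sn*m[0]+c*m[1])
    e=onz("wrist",(324,208),p[2]-dz,k)-p;print("  end",c*e[0]+sn*e[1])
E
```

```text
[0.4767532  0.2461583  0.13058356] 6.05 [-0.15209423  0.42795751 -0.59032354]
(284, 184)
0.034 0.03440487920964513 -0.0009075689694936278
  end 0.042168164551269254
0.0355 0.03402622529314233 -0.0009066648404022952
  end 0.04186636314979545
0.037 0.03364757137663952 -0.0009057607113109071
  end 0.04156456174832163
```

View pics/w4.png

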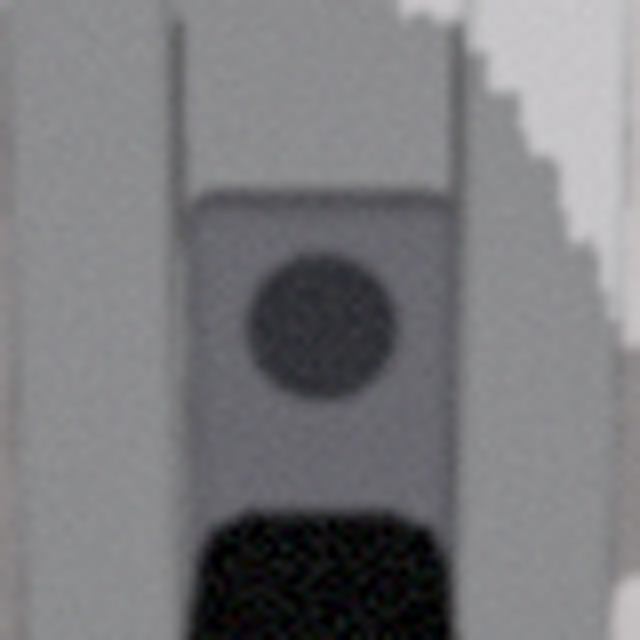

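>>> apply_moves([
  [[0,0,0],[0,0,0.03],0.0],
  [[0,0,-0.12],[0,0,0.06],0.0],
  [[0,0,-0.24],[0.005,-0.02,0.07],0.0],
  [[0,0,-0.36],[0.012,-0.055,0.07],0.0],
  [[0,0,-0.48],[0.02,-0.09,0.07],0.0],
  [[0,0,-0.6],[0.028,-0.125,0.07],0.0],
  [[0,0,-0.72],[0.036,-0.16,0.07],0.0],
  [[0,0,-0.84],[0.044,-0.195,0.07],0.0],
  [[0,0,-0.96],[0.052,-0.23,0.07],0.0],
  [[0,0,-1.08],[0.06,-0.265,0.07],0.0],
])

```text
clock: 6.93
position: [0.5375, -0.0201, 0.2012]
eef_rot: [-0.001, 0.605, 0.796, -0.0]
wrist_force: [0.1, 0.8, -0.8]
width: 0.0134
```

>>> apply_moves([
  [[0,0,-0.12],[0.008,-0.035,0],0.0],
  [[0,0,-0.24],[0.016,-0.07,0],0.0],
  [[0,0,-0.36],[0.023,-0.1,0],0.0],
  [[0,0,-0.48],[0.028,-0.13,0],0.0],
  [[0,0,-0.6],[0.032,-0.15,0],0.0],
  [[0,0,-0.72],[0.0335,-0.161,0],0.0],
  [[0,0,-0.84],[0.0335,-0.161,-0.003],0.0],
  [[0,0,-0.96],[0.0335,-0.161,-0.005],0.0],
  [[0,0,-1.02],[0.0335,-0.161,-0.005],0.0],
  [[0,0,-1.02],[0.0335,-0.161,-0.005],0.0],
])

```text
clock: 7.77
position: [0.5708, -0.1794, 0.1957]
eef_rot: [-0.001, 0.916, 0.401, -0.001]
wrist_force: [0.6, -1.2, -2.2]
width: 0.0135
```

>>> apply_moves([
  [[0,0,0],[0,0,0],0.0],
  [[0,0,0],[0,0,0],0.0],
  [[0,0,0],[0,0,0],0.0],
  [[0,0,0],[0,0,0],0.0],
  [[0,0,0],[0,0,0],0.0],
  [[0,0,0],[0,0,0],0.0],
  [[0,0,0],[0,0,0],0.0],
  [[0,0,0],[0,0,0],0.0],
  [[0,0,0],[0,0,0],0.0],
  [[0,0,0],[0,0,0],0.0],
])

```text
clock: 8.6
position: [0.5715, -0.1795, 0.1973]
eef_rot: [0.0, 0.916, 0.402, 0.0]
wrist_force: [0.0, -0.0, -1.8]
width: 0.0137
```

```bash
python3 - <<'E'
from h import *
s=r.get_state();p=s["position"];print(p,s["clock"],s["wrist_force"],s["ft_torque"],s["joint_positions"]);q=s["eef_rot"];print("yaw",2*np.arctan2(q[2],q[1]),q)
k=cal("wrist");np.savez("hk.npz",K=k[0],T=k[1],p=p)
im=r.read_camera("wrist");np.save("him.npy",im);print(crop("wrist",(324,240),75,5,"pics/w5.png",im))
im=r.read_camera("side");print(crop("side",(370,270),60,6,"pics/side5.png",im))
E
```

```text
[ 0.57150087 -0.17953895  0.19732734] 8.6 [ 0.0198441  -0.00700163 -1.83333626] [-0.07034917 -0.00138202  0.02883503] [-5.05902658e-01  2.68579961e-01  1.58809156e+00 -6.31097567e-06
  1.28487141e+00  2.37035593e-01]
yaw 0.8278598553953953 [2.16140940e-05 9.15547239e-01 4.02210459e-01 1.26583926e-05]
(249, 165)
(310, 210)
```

View pics/w5.png

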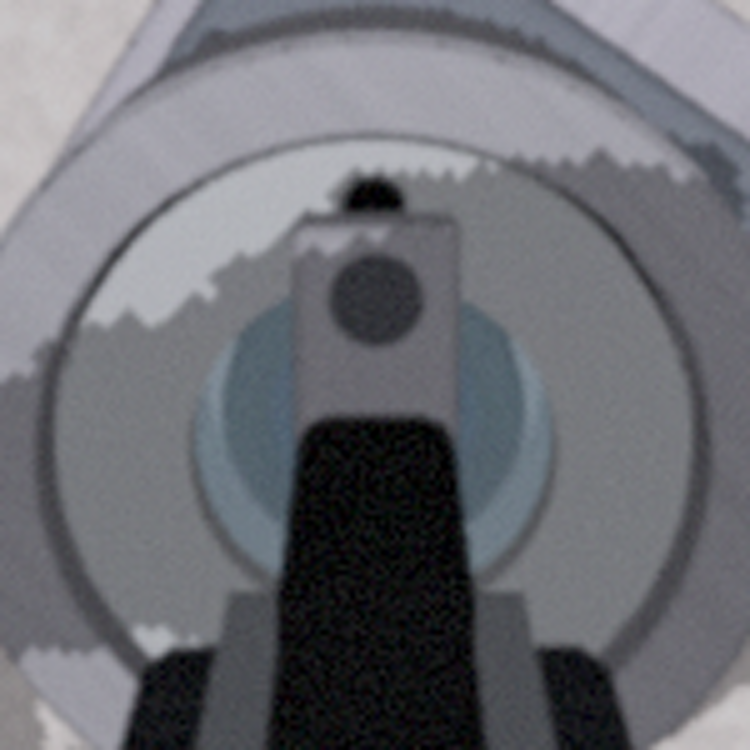

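View pics/side5.png

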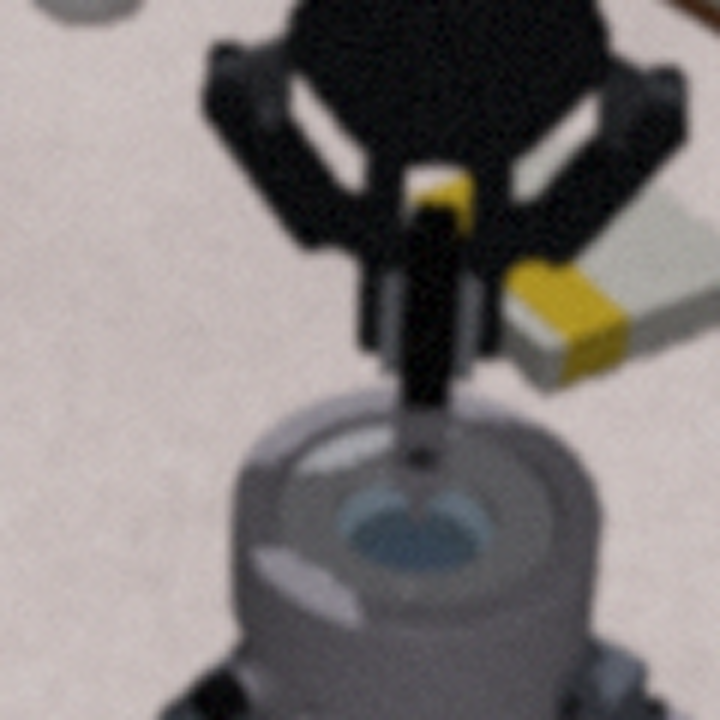

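```bash
python3 - <<'E'
from h import *
z=np.load("hk.npz");k=(z["K"],z["T"]);p=z["p"];yaw=.828
f=lambda a,b:(249+a/5,165+b/5)
def loc(uv,zz):
    m=onz("",uv,zz,k)-p;c,s=np.cos(yaw),np.sin(yaw);return np.array([c*m[0]+s*m[1],-s*m[0]+c*m[1]])*1e3
for dz in(.034,.0355):print("mark",loc(f(376,300),p[2]-dz))
print("end",loc(f(376,217),p[2]-.0355))
print("hole top edge",loc(f(374,177),.112),"sides",loc(f(344,200),.112),loc(f(404,200),.112))
# ring outer (bore rim edge at .118) left/right near
print("bore top",loc(f(374,135),.118),"rim out",loc(f(374,35),.118))
print("window inner ring edge L/R at ring face", loc(f(193,430),.112),loc(f(555,430),.112))
E
```

```text
mark [35.63386217 -0.18109862]
mark [35.24747934 -0.18213476]
end [43.14163381 -0.18627806]
hole top edge [3.78189126e+01 1.81516304e-02] sides [34.99115099  3.67706579] [34.98511757 -3.63578717]
bore top [4.38683889e+01 1.10426817e-02] rim out [5.53950342e+01 1.04211982e-03]
window inner ring edge L/R at ring face [ 5.4015459  23.02625713] [  5.36685337 -22.93117017]
```

>>> apply_moves([
  [[0,0,0],[-0.0008,-0.0009,-0.006],0.0],
  [[0,0,0],[-0.0008,-0.0009,-0.012],0.0],
  [[0,0,0],[-0.0008,-0.0009,-0.018],0.0],
  [[0,0,0],[-0.0008,-0.0009,-0.022],0.0],
  [[0,0,0],[-0.0008,-0.0009,-0.024],0.0],
  [[0,0,0],[-0.0008,-0.0009,-0.025],0.0],
  [[0,0,0],[-0.0008,-0.0009,-0.0255],0.0],
  [[0,0,0],[-0.0008,-0.0009,-0.026],0.0],
  [[0,0,0],[-0.0008,-0.0009,-0.0265],0.0],
  [[0,0,0],[-0.0008,-0.0009,-0.0265],0.0],
])

```text
clock: 9.53
position: [0.5708, -0.1805, 0.171]
eef_rot: [0.0, 0.916, 0.402, 0.0]
wrist_force: [0.7, -0.8, -1.4]
width: 0.0131
```

```bash
cat > st.py <<'E'
from h import *
s=r.get_state();q=s["eef_rot"];print(s["clock"],s["position"].round(5),"yaw",round(2*np.arctan2(q[2],q[1]),4),q.round(4),s["wrist_force"].round(2),s["ft_torque"].round(3),s["joint_positions"].round(3)[-1],s["width"])
E
python3 st.py
```

```text
9.5333 [ 0.57079 -0.18048  0.17099] yaw 0.8278 [2.000e-04 9.156e-01 4.022e-01 1.000e-04] [ 0.7  -0.82 -1.41] [ 0.014 -0.035 -0.014] 0.235 0.013053616877839192
```

>>> apply_moves([
  [[0,0,0],[0,0,-0.0004],0.0],
  [[0,0,0],[0,0,-0.0008],0.0],
  [[0,0,0],[0,0,-0.0012],0.0],
  [[0,0,0],[0,0,-0.0016],0.0],
  [[0,0,0],[0,0,-0.002],0.0],
  [[0,0,0],[0,0,-0.0024],0.0],
  [[0,0,0],[0,0,-0.0027],0.0],
  [[0,0,0],[0,0,-0.003],0.0],
  [[0,0,0],[0,0,-0.003],0.0],
  [[0,0,0],[0,0,-0.003],0.0],
])

```text
clock: 10.37
position: [0.5707, -0.1804, 0.1678]
eef_rot: [-0.0, 0.916, 0.402, -0.0]
wrist_force: [-0.8, 0.7, -1.4]
width: 0.0135
```

```bash
python3 st.py
```

```text
10.3667 [ 0.57066 -0.18042  0.16779] yaw 0.8278 [-0.      0.9156  0.4022 -0.    ] [-0.77  0.67 -1.35] [ 0.013 -0.021 -0.031] 0.235 0.013493544830506509
```

>>> apply_moves([
  [[0,0,0],[0,0,-0.0004],0.0],
  [[0,0,0],[0,0,-0.0008],0.0],
  [[0,0,0],[0,0,-0.0012],0.0],
  [[0,0,0],[0,0,-0.0016],0.0],
  [[0,0,0],[0,0,-0.002],0.0],
  [[0,0,0],[0,0,-0.002],0.0],
  [[0,0,0],[0,0,-0.002],0.0],
  [[0,0,0],[0,0,-0.002],0.0],
  [[0,0,0],[0,0,-0.002],0.0],
  [[0,0,0],[0,0,-0.002],0.0],
])

```text
clock: 11.2
position: [0.5707, -0.1804, 0.1658]
eef_rot: [0.0, 0.916, 0.402, 0.0]
wrist_force: [0.4, -0.8, -0.3]
width: 0.0134
```

```bash
python3 st.py; python3 - <<'E'
from h import *
im=r.read_camera("wrist");print(crop("wrist",(324,240),75,5,"pics/w6.png",im))
im=r.read_camera("side");print(crop("side",(370,270),60,6,"pics/side6.png",im))
im=r.read_camera("scene");print(crop("scene",(228,225),50,6,"pics/scene6.png",im))
a=[cv2.resize(cv2.imread(f"pics/{n}6.png"),(390,390)) for n in("w","side")]
cv2.imwrite("pics/m6.png",np.hstack(a))
E
```

```text
11.2 [ 0.5707  -0.18045  0.16584] yaw 0.8278 [0.     0.9156 0.4022 0.    ] [ 0.37 -0.76 -0.3 ] [-0.005 -0.007  0.02 ] 0.235 0.013441918672213763
(249, 165)
(310, 210)
(178, 175)
```

View pics/m6.png

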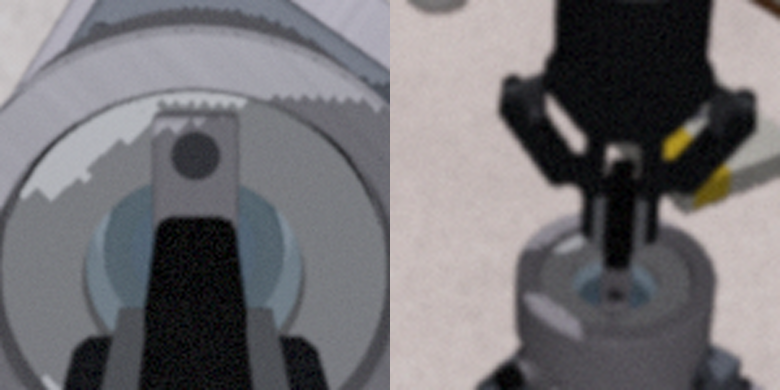

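View pics/scene6.png

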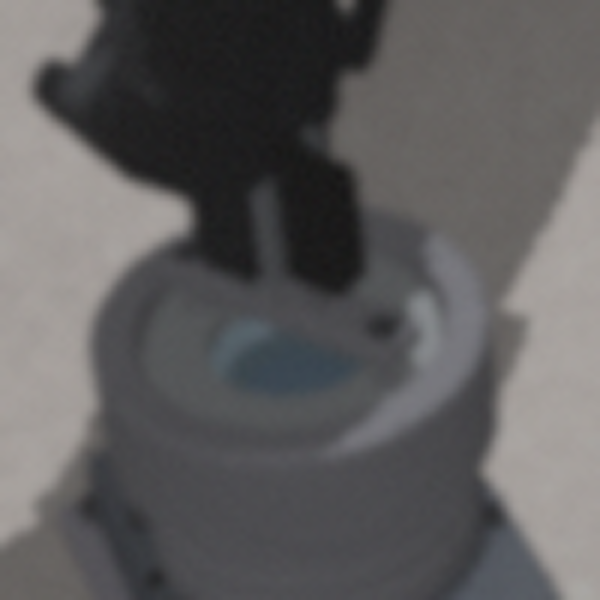

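>>> apply_moves([
  [[0,0,-0.03],[0,0,-0.0004],0.0],
  [[0,0,-0.06],[0,0,-0.0008],0.0],
  [[0,0,-0.1],[0,0,-0.0008],0.0],
  [[0,0,-0.14],[0,0,-0.0008],0.0],
  [[0,0,-0.18],[0,0,-0.0008],0.0],
  [[0,0,-0.22],[0,0,-0.0008],0.0],
  [[0,0,-0.26],[0,0,-0.0008],0.0],
  [[0,0,-0.3],[0,0,-0.0008],0.0],
  [[0,0,-0.3],[0,0,-0.0008],0.0],
  [[0,0,-0.3],[0,0,-0.0008],0.0],
])

```text
clock: 12.18
position: [0.5703, -0.1799, 0.1649]
eef_rot: [-0.001, 0.965, 0.261, -0.0]
wrist_force: [-2.8, 3.1, 0.8]
width: 0.0134
```

```bash
python3 st.py
```

```text
12.1833 [ 0.57026 -0.17989  0.16492] yaw 0.5291 [-7.000e-04  9.652e-01  2.615e-01 -5.000e-04] [-2.79  3.07  0.78] [0.572 0.472 0.122] 0.534 0.013363941356650783
```

>>> apply_moves([
  [[0,0,-0.02],[-0.0002,0.0003,0],0.0],
  [[0,0,-0.04],[-0.0004,0.0006,0],0.0],
  [[0,0,-0.06],[-0.0005,0.0008,0],0.0],
  [[0,0,-0.08],[-0.0005,0.0008,0],0.0],
  [[0,0,-0.1],[-0.0005,0.0008,0],0.0],
  [[0,0,-0.12],[-0.0005,0.0008,0],0.0],
  [[0,0,-0.14],[-0.0005,0.0008,0],0.0],
  [[0,0,-0.15],[-0.0005,0.0008,0],0.0],
  [[0,0,-0.15],[-0.0005,0.0008,0],0.0],
  [[0,0,-0.15],[-0.0005,0.0008,0],0.0],
])

```text
clock: 13.02
position: [0.5701, -0.1795, 0.1649]
eef_rot: [-0.0, 0.982, 0.188, -0.0]
wrist_force: [-3.8, 2.8, 1.1]
width: 0.0133
```

```bash
python3 st.py; python3 - <<'E'
from h import *
im=r.read_camera("wrist");print(crop("wrist",(324,240),75,5,"pics/w7.png",im))
im=r.read_camera("scene");print(crop("scene",(228,225),50,6,"pics/scene7.png",im))
a=[cv2.resize(cv2.imread(f"pics/{n}7.png"),(390,390)) for n in("w","scene")]
cv2.imwrite("pics/m7.png",np.hstack(a))
E
```

```text
13.0167 [ 0.57006 -0.17951  0.16491] yaw 0.3777 [-2.000e-04  9.822e-01  1.877e-01 -1.000e-04] [-3.82  2.78  1.06] [0.527 0.49  0.197] 0.686 0.013267748627598384
(249, 165)
(178, 175)
```

View pics/m7.png

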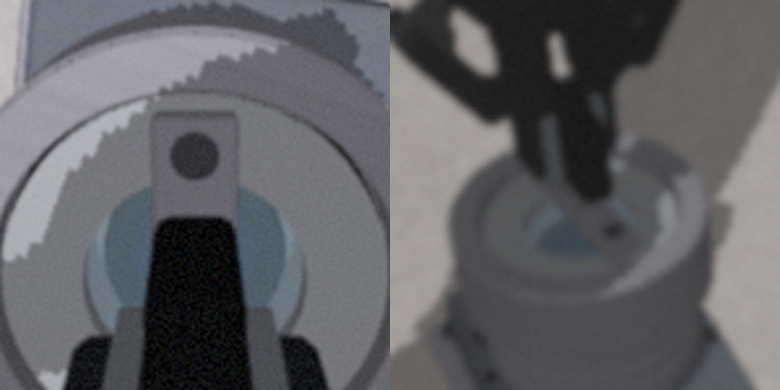

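>>> apply_moves([
  [[0,0,-0.01],[-0.0003,0.0002,0],0.0],
  [[0,0,-0.02],[-0.0006,0.0004,0],0.0],
  [[0,0,-0.03],[-0.0007,0.0005,0],0.0],
  [[0,0,-0.045],[-0.0007,0.0005,0],0.0],
  [[0,0,-0.06],[-0.0007,0.0005,0],0.0],
  [[0,0,-0.075],[-0.0007,0.0005,0],0.0],
  [[0,0,-0.09],[-0.0007,0.0005,0],0.0],
  [[0,0,-0.1],[-0.0007,0.0005,0],0.0],
  [[0,0,-0.11],[-0.0007,0.0005,0],0.0],
  [[0,0,-0.11],[-0.0007,0.0005,0],0.0],
])

```text
clock: 13.95
position: [0.5697, -0.1792, 0.165]
eef_rot: [0.0, 0.991, 0.133, 0.0]
wrist_force: [2.3, 1.9, -2.6]
width: 0.013
```

```bash
python3 st.py
```

```text
13.95 [ 0.56969 -0.17917  0.165  ] yaw 0.267 [1.000e-04 9.911e-01 1.331e-01 3.000e-04] [ 2.27  1.93 -2.64] [ 0.207 -0.295  0.209] 0.797 0.012989909369320485
```

>>> apply_moves([
  [[0,0,0.003],[0.0002,0.0001,0],0.0],
  [[0,0,0.006],[0.0003,0.0001,0],0.0],
  [[0,0,0.008],[0.0003,0.0001,0],0.0],
  [[0,0,0.008],[0.0003,0.0001,0],0.0],
  [[0,0,0.008],[0.0003,0.0001,0],0.0],
  [[0,0,0.008],[0.0003,0.0001,0],0.0],
  [[0,0,0.008],[0.0003,0.0001,0],0.0],
  [[0,0,0.008],[0.0003,0.0001,0],0.0],
  [[0,0,0.008],[0.0003,0.0001,0],0.0],
  [[0,0,0.008],[0.0003,0.0001,0],0.0],
])

```text
clock: 14.78
position: [0.5698, -0.1791, 0.1651]
eef_rot: [0.0, 0.991, 0.137, -0.0]
wrist_force: [0.6, -0.4, -0.9]
width: 0.0131
```

```bash
python3 st.py
```

```text
14.7833 [ 0.56977 -0.17915  0.16509] yaw 0.2757 [ 1.000e-04  9.905e-01  1.374e-01 -0.000e+00] [ 0.56 -0.37 -0.92] [-0.039  0.083  0.022] 0.788 0.013090676145411189
```

>>> apply_moves([
  [[0,0,-0.005],[0,0,0],0.0],
  [[0,0,-0.01],[0,0,0],0.0],
  [[0,0,-0.013],[0,0,0],0.0],
  [[0,0,-0.016],[0,0,0],0.0],
  [[0,0,-0.019],[0,0,0],0.0],
  [[0,0,-0.022],[0,0,0],0.0],
  [[0,0,-0.024],[0,0,0],0.0],
  [[0,0,-0.026],[0,0,0],0.0],
  [[0,0,-0.026],[0,0,0],0.0],
  [[0,0,-0.026],[0,0,0],0.0],
])

```text
clock: 15.62
position: [0.5698, -0.1791, 0.1651]
eef_rot: [0.0, 0.992, 0.125, -0.0]
wrist_force: [-0.6, -0.5, 1.0]
width: 0.0133
```

```bash
python3 st.py
```

```text
15.6167 [ 0.56979 -0.17908  0.16506] yaw 0.2498 [ 1.000e-04  9.922e-01  1.246e-01 -0.000e+00] [-0.61 -0.51  0.98] [-0.125  0.127  0.28 ] 0.814 0.013339098670650074
```

>>> apply_moves([
  [[0,0,-0.003],[0,0,0],0.0],
  [[0,0,-0.006],[0,0,0],0.0],
  [[0,0,-0.009],[0,0,0],0.0],
  [[0,0,-0.012],[0,0,0],0.0],
  [[0,0,-0.015],[0,0,0],0.0],
  [[0,0,-0.018],[0,0,0],0.0],
  [[0,0,-0.02],[0,0,0],0.0],
  [[0,0,-0.02],[0,0,0],0.0],
  [[0,0,-0.02],[0,0,0],0.0],
  [[0,0,-0.02],[0,0,0],0.0],
])

```text
clock: 16.45
position: [0.5698, -0.179, 0.165]
eef_rot: [-0.0, 0.993, 0.115, 0.0]
wrist_force: [-2.0, -0.9, 0.1]
width: 0.0135
```

```bash
python3 st.py
```

```text
16.45 [ 0.56978 -0.17902  0.16502] yaw 0.2298 [-0.      0.9934  0.1146  0.    ] [-1.96 -0.91  0.14] [-0.1    0.261  0.261] 0.834 0.01347654368362308
```

>>> apply_moves([
  [[0,0,-0.003],[-0.0001,0,0],0.0],
  [[0,0,-0.006],[-0.0001,0,0],0.0],
  [[0,0,-0.009],[-0.0001,0,0],0.0],
  [[0,0,-0.012],[-0.0001,0,0],0.0],
  [[0,0,-0.015],[-0.0001,0,0],0.0],
  [[0,0,-0.018],[-0.0001,0,0],0.0],
  [[0,0,-0.02],[-0.0001,0,0],0.0],
  [[0,0,-0.02],[-0.0001,0,0],0.0],
  [[0,0,-0.02],[-0.0001,0,0],0.0],
  [[0,0,-0.02],[-0.0001,0,0],0.0],
])

```text
clock: 17.28
position: [0.5697, -0.179, 0.165]
eef_rot: [-0.0, 0.995, 0.105, 0.0]
wrist_force: [-0.6, -0.1, 0.1]
width: 0.0136
```

```bash
python3 st.py
```

```text
17.2833 [ 0.56974 -0.17899  0.16503] yaw 0.2097 [-0.000e+00  9.945e-01  1.047e-01  1.000e-04] [-0.61 -0.05  0.13] [-0.045  0.122  0.298] 0.854 0.01356230607733567
```

>>> apply_moves([
  [[0,0,-0.003],[0,0,0],0.0],
  [[0,0,-0.006],[0,0,0],0.0],
  [[0,0,-0.008],[0,0,0],0.0],
  [[0,0,-0.008],[0,0,0],0.0],
  [[0,0,-0.008],[0,0,0],0.0],
  [[0,0,-0.008],[0,0,0],0.0],
  [[0,0,-0.008],[0,0,0],0.0],
  [[0,0,-0.008],[0,0,0],0.0],
  [[0,0,-0.008],[0,0,0],0.0],
  [[0,0,-0.008],[0,0,0],0.0],
])

```text
clock: 18.12
position: [0.5697, -0.179, 0.165]
eef_rot: [-0.0, 0.995, 0.101, 0.0]
wrist_force: [-1.4, -0.1, 0.4]
width: 0.0135
```

```bash
python3 st.py
```

```text
18.1167 [ 0.56971 -0.179    0.16502] yaw 0.2018 [-0.      0.9949  0.1007  0.    ] [-1.38 -0.12  0.38] [-0.029  0.034  0.271] 0.862 0.013455788518482982
```

>>> apply_moves([
  [[0,0,0.002],[0,0,0],0.0],
  [[0,0,0.004],[0,0,0],0.0],
  [[0,0,0.004],[0,0,0],0.0],
  [[0,0,0.004],[0,0,0],0.0],
  [[0,0,0.004],[0,0,0],0.0],
  [[0,0,0.004],[0,0,0],0.0],
  [[0,0,0.004],[0,0,0],0.0],
  [[0,0,0.004],[0,0,0],0.0],
  [[0,0,0.004],[0,0,0],0.0],
  [[0,0,0.004],[0,0,0],0.0],
])

```text
clock: 18.95
position: [0.5697, -0.179, 0.165]
eef_rot: [-0.0, 0.995, 0.103, 0.0]
wrist_force: [-0.4, -0.1, 1.4]
width: 0.0131
```

```bash
python3 st.py;python3 st.py
```

```text
18.95 [ 0.56969 -0.179    0.16501] yaw 0.2058 [-0.      0.9947  0.1027  0.    ] [-0.35 -0.08  1.4 ] [ 0.046 -0.017  0.087] 0.858 0.013116625423371957
18.95 [ 0.56969 -0.179    0.16501] yaw 0.2058 [-0.      0.9947  0.1027  0.    ] [-0.35 -0.08  1.4 ] [ 0.046 -0.017  0.087] 0.858 0.013116625423371957
```

>>> apply_moves([
  [[0,0,-0.003],[0,0,0],0.0],
  [[0,0,-0.006],[0,0,0],0.0],
  [[0,0,-0.008],[0,0,0],0.0],
  [[0,0,-0.01],[0,0,0],0.0],
  [[0,0,-0.012],[0,0,0],0.0],
  [[0,0,-0.014],[0,0,0],0.0],
  [[0,0,-0.015],[0,0,0],0.0],
  [[0,0,-0.016],[0,0,0],0.0],
  [[0,0,-0.016],[0,0,0],0.0],
  [[0,0,-0.016],[0,0,0],0.0],
])

```text
clock: 19.78
position: [0.5697, -0.179, 0.165]
eef_rot: [-0.0, 0.996, 0.095, 0.0]
wrist_force: [0.1, 0.4, 2.0]
width: 0.0134
```

```bash
python3 st.py
```

```text
19.7833 [ 0.56968 -0.179    0.16499] yaw 0.1898 [-0.      0.9955  0.0948  0.    ] [0.11 0.36 1.99] [0.063 0.064 0.266] 0.874 0.01337130073319262
```

>>> apply_moves([
  [[0,0,-0.002],[0,0,0],0.0],
  [[0,0,-0.004],[0,0,0],0.0],
  [[0,0,-0.006],[0,0,0],0.0],
  [[0,0,-0.007],[0,0,0],0.0],
  [[0,0,-0.008],[0,0,0],0.0],
  [[0,0,-0.008],[0,0,0],0.0],
  [[0,0,-0.008],[0,0,0],0.0],
  [[0,0,-0.008],[0,0,0],0.0],
  [[0,0,-0.008],[0,0,0],0.0],
  [[0,0,-0.008],[0,0,0],0.0],
])

```text
clock: 20.62
position: [0.5697, -0.179, 0.165]
eef_rot: [-0.0, 0.996, 0.091, -0.0]
wrist_force: [0.2, 0.6, 1.1]
width: 0.0131
```

```bash
python3 st.py
```

```text
20.6167 [ 0.56969 -0.17898  0.165  ] yaw 0.1818 [-0.      0.9959  0.0908 -0.    ] [0.17 0.59 1.15] [0.081 0.03  0.309] 0.882 0.013127807185358067
```

>>> apply_moves([
  [[0,0,-0.002],[0,0,0],0.0],
  [[0,0,-0.004],[0,0,0],0.0],
  [[0,0,-0.006],[0,0,0],0.0],
  [[0,0,-0.008],[0,0,0],0.0],
  [[0,0,-0.01],[0,0,0],0.0],
  [[0,0,-0.011],[0,0,0],0.0],
  [[0,0,-0.012],[0,0,0],0.0],
  [[0,0,-0.013],[0,0,0],0.0],
  [[0,0,-0.013],[0,0,0],0.0],
  [[0,0,-0.013],[0,0,0],0.0],
])

```text
clock: 21.45
position: [0.5697, -0.179, 0.165]
eef_rot: [-0.0, 0.996, 0.084, 0.0]
wrist_force: [0.4, 0.9, 2.3]
width: 0.0135
```

```bash
python3 st.py
```

```text
21.45 [ 0.56969 -0.17896  0.16499] yaw 0.1688 [-0.      0.9964  0.0843  0.    ] [0.37 0.91 2.26] [ 0.214 -0.058  0.282] 0.895 0.013474538259177894
```

>>> apply_moves([
  [[0,0,-0.002],[0,0,0],0.0],
  [[0,0,-0.004],[0,0,0],0.0],
  [[0,0,-0.006],[0,0,0],0.0],
  [[0,0,-0.008],[0,0,0],0.0],
  [[0,0,-0.01],[0,0,0],0.0],
  [[0,0,-0.011],[0,0,0],0.0],
  [[0,0,-0.012],[0,0,0],0.0],
  [[0,0,-0.013],[0,0,0],0.0],
  [[0,0,-0.013],[0,0,0],0.0],
  [[0,0,-0.013],[0,0,0],0.0],
])

```text
clock: 22.28
position: [0.5697, -0.179, 0.165]
eef_rot: [-0.0, 0.997, 0.078, 0.0]
wrist_force: [0.0, 1.1, 2.0]
width: 0.0133
```

```bash
python3 st.py
```

```text
22.2833 [ 0.5697  -0.179    0.16503] yaw 0.1558 [-0.      0.997   0.0778  0.    ] [0.04 1.12 2.02] [ 0.307 -0.001  0.284] 0.908 0.013344070894792155
```

>>> apply_moves([
  [[0,0,-0.002],[0,0,0],0.0],
  [[0,0,-0.004],[0,0,0],0.0],
  [[0,0,-0.006],[0,0,0],0.0],
  [[0,0,-0.008],[0,0,0],0.0],
  [[0,0,-0.01],[0,0,0],0.0],
  [[0,0,-0.011],[0,0,0],0.0],
  [[0,0,-0.012],[0,0,0],0.0],
  [[0,0,-0.013],[0,0,0],0.0],
  [[0,0,-0.013],[0,0,0],0.0],
  [[0,0,-0.013],[0,0,0],0.0],
])

```text
clock: 23.12
position: [0.5697, -0.179, 0.165]
eef_rot: [-0.0, 0.997, 0.071, 0.0]
wrist_force: [1.0, 2.6, 2.5]
width: 0.0134
```

```bash
python3 st.py
```

```text
23.1167 [ 0.56969 -0.17898  0.16501] yaw 0.1428 [-0.      0.9975  0.0713  0.    ] [0.98 2.62 2.46] [0.382 0.009 0.325] 0.921 0.013417488125603769
```

>>> apply_moves([
  [[0,0,-0.002],[0,0.0001,0.0002],0.0],
  [[0,0,-0.004],[0,0.0002,0.0003],0.0],
  [[0,0,-0.006],[0,0.0002,0.0003],0.0],
  [[0,0,-0.008],[0,0.0002,0.0003],0.0],
  [[0,0,-0.01],[0,0.0002,0.0003],0.0],
  [[0,0,-0.011],[0,0.0002,0.0003],0.0],
  [[0,0,-0.012],[0,0.0002,0.0003],0.0],
  [[0,0,-0.012],[0,0.0002,0.0003],0.0],
  [[0,0,-0.012],[0,0.0002,0.0003],0.0],
  [[0,0,-0.012],[0,0.0002,0.0003],0.0],
])

```text
clock: 23.95
position: [0.5696, -0.1789, 0.1651]
eef_rot: [0.0, 0.998, 0.065, -0.0]
wrist_force: [1.5, 0.7, -0.4]
width: 0.0132
```

```bash
python3 st.py
```

```text
23.95 [ 0.56962 -0.17885  0.16513] yaw 0.1308 [ 0.000e+00  9.979e-01  6.530e-02 -1.000e-04] [ 1.5   0.66 -0.4 ] [ 0.048 -0.182  0.309] 0.934 0.013219851779869571
```

>>> apply_moves([
  [[0,0,-0.002],[0,0,0],0.0],
  [[0,0,-0.004],[0,0,0],0.0],
  [[0,0,-0.006],[0,0,0],0.0],
  [[0,0,-0.008],[0,0,0],0.0],
  [[0,0,-0.01],[0,0,0],0.0],
  [[0,0,-0.011],[0,0,0],0.0],
  [[0,0,-0.012],[0,0,0],0.0],
  [[0,0,-0.013],[0,0,0],0.0],
  [[0,0,-0.013],[0,0,0],0.0],
  [[0,0,-0.013],[0,0,0],0.0],
])

```text
clock: 24.78
position: [0.5696, -0.1788, 0.1652]
eef_rot: [-0.0, 0.998, 0.059, -0.0]
wrist_force: [1.2, -0.0, -3.3]
width: 0.0135
```

```bash
python3 st.py
```

```text
24.7833 [ 0.56961 -0.1788   0.16519] yaw 0.1178 [-0.000e+00  9.983e-01  5.890e-02 -1.000e-04] [ 1.17 -0.04 -3.27] [-0.086 -0.233  0.287] 0.947 0.013481735208799351
```

>>> apply_moves([
  [[0,0,-0.002],[0,0,0],0.0],
  [[0,0,-0.004],[0,0,0],0.0],
  [[0,0,-0.006],[0,0,0],0.0],
  [[0,0,-0.008],[0,0,0],0.0],
  [[0,0,-0.01],[0,0,0],0.0],
  [[0,0,-0.011],[0,0,0],0.0],
  [[0,0,-0.012],[0,0,0],0.0],
  [[0,0,-0.013],[0,0,0],0.0],
  [[0,0,-0.013],[0,0,0],0.0],
  [[0,0,-0.013],[0,0,0],0.0],
])

```text
clock: 25.62
position: [0.5696, -0.1788, 0.1652]
eef_rot: [-0.0, 0.999, 0.052, -0.0]
wrist_force: [0.5, -0.5, -5.0]
width: 0.0132
```

```bash
python3 st.py
```

```text
25.6167 [ 0.56962 -0.17879  0.16522] yaw 0.1048 [-1.000e-04  9.986e-01  5.240e-02 -1.000e-04] [ 0.5  -0.46 -5.05] [-0.055 -0.224  0.328] 0.96 0.013174591646673985
```

>>> apply_moves([
  [[0,0,-0.002],[0,0,-0.0001],0.0],
  [[0,0,-0.004],[0,0,-0.0001],0.0],
  [[0,0,-0.006],[0,0,-0.0001],0.0],
  [[0,0,-0.008],[0,0,-0.0001],0.0],
  [[0,0,-0.01],[0,0,-0.0001],0.0],
  [[0,0,-0.011],[0,0,-0.0001],0.0],
  [[0,0,-0.012],[0,0,-0.0001],0.0],
  [[0,0,-0.013],[0,0,-0.0001],0.0],
  [[0,0,-0.013],[0,0,-0.0001],0.0],
  [[0,0,-0.013],[0,0,-0.0001],0.0],
])

```text
clock: 26.45
position: [0.5696, -0.1788, 0.1652]
eef_rot: [-0.0, 0.999, 0.046, -0.0]
wrist_force: [0.9, 0.6, -4.0]
width: 0.013
```

```bash
python3 st.py
```

```text
26.45 [ 0.56964 -0.17876  0.16518] yaw 0.0918 [-1.000e-04  9.989e-01  4.590e-02 -1.000e-04] [ 0.87  0.61 -3.99] [ 0.024 -0.061  0.249] 0.973 0.012997760122036139
```

>>> apply_moves([
  [[0,0,-0.002],[0,0,0],0.0],
  [[0,0,-0.004],[0,0,0],0.0],
  [[0,0,-0.006],[0,0,0],0.0],
  [[0,0,-0.008],[0,0,0],0.0],
  [[0,0,-0.01],[0,0,0],0.0],
  [[0,0,-0.012],[0,0,0],0.0],
  [[0,0,-0.013],[0,0,0],0.0],
  [[0,0,-0.014],[0,0,0],0.0],
  [[0,0,-0.014],[0,0,0],0.0],
  [[0,0,-0.014],[0,0,0],0.0],
])

```text
clock: 27.28
position: [0.5697, -0.1788, 0.1652]
eef_rot: [-0.0, 0.999, 0.039, -0.0]
wrist_force: [0.0, 0.9, -3.0]
width: 0.0134
```

```bash
python3 st.py
```

```text
27.2833 [ 0.56966 -0.17878  0.16517] yaw 0.0778 [-1.000e-04  9.992e-01  3.890e-02 -0.000e+00] [ 0.01  0.9  -3.01] [ 0.157 -0.007  0.319] 0.987 0.01341670926595649
```

>>> apply_moves([
  [[0,0,-0.002],[0,0,0],0.0],
  [[0,0,-0.004],[0,0,0],0.0],
  [[0,0,-0.006],[0,0,0],0.0],
  [[0,0,-0.008],[0,0,0],0.0],
  [[0,0,-0.01],[0,0,0],0.0],
  [[0,0,-0.011],[0,0,0],0.0],
  [[0,0,-0.012],[0,0,0],0.0],
  [[0,0,-0.013],[0,0,0],0.0],
  [[0,0,-0.013],[0,0,0],0.0],
  [[0,0,-0.013],[0,0,0],0.0],
])

```text
clock: 28.12
position: [0.5697, -0.1787, 0.1652]
eef_rot: [-0.0, 0.999, 0.032, -0.0]
wrist_force: [0.3, 0.5, -3.8]
width: 0.0134
```

```bash
python3 st.py
```

```text
28.1167 [ 0.56967 -0.17872  0.16515] yaw 0.0648 [-1.000e-04  9.995e-01  3.240e-02 -0.000e+00] [ 0.35  0.45 -3.85] [0.269 0.03  0.291] 1.0 0.013378666645531025
```

>>> apply_moves([
  [[0,0,-0.002],[0,0,0],0.0],
  [[0,0,-0.004],[0,0,0],0.0],
  [[0,0,-0.006],[0,0,0],0.0],
  [[0,0,-0.008],[0,0,0],0.0],
  [[0,0,-0.01],[0,0,0],0.0],
  [[0,0,-0.012],[0,0,0],0.0],
  [[0,0,-0.013],[0,0,0],0.0],
  [[0,0,-0.014],[0,0,0],0.0],
  [[0,0,-0.014],[0,0,0],0.0],
  [[0,0,-0.014],[0,0,0],0.0],
])

```text
clock: 28.95
position: [0.5697, -0.1788, 0.1652]
eef_rot: [-0.0, 1.0, 0.025, -0.0]
wrist_force: [-0.2, 2.2, -3.5]
width: 0.0134
```

```bash
python3 st.py
```

```text
28.95 [ 0.56968 -0.17877  0.16519] yaw 0.0508 [-1.000e-04  9.997e-01  2.540e-02 -0.000e+00] [-0.15  2.16 -3.55] [0.343 0.041 0.293] 1.014 0.013388821719385205
```

>>> apply_moves([
  [[0,0,-0.002],[0,0.0001,0],0.0],
  [[0,0,-0.004],[0,0.0002,0],0.0],
  [[0,0,-0.006],[0,0.0002,0],0.0],
  [[0,0,-0.008],[0,0.0002,0],0.0],
  [[0,0,-0.01],[0,0.0002,0],0.0],
  [[0,0,-0.012],[0,0.0002,0],0.0],
  [[0,0,-0.013],[0,0.0002,0],0.0],
  [[0,0,-0.014],[0,0.0002,0],0.0],
  [[0,0,-0.014],[0,0.0002,0],0.0],
  [[0,0,-0.014],[0,0.0002,0],0.0],
])

```text
clock: 29.78
position: [0.5697, -0.1787, 0.1651]
eef_rot: [0.0, 1.0, 0.018, -0.0]
wrist_force: [0.5, 1.1, -3.6]
width: 0.0136
```

```bash
python3 st.py
```

```text
29.7833 [ 0.56965 -0.17866  0.16515] yaw 0.0368 [ 0.      0.9998  0.0184 -0.    ] [ 0.55  1.09 -3.57] [0.114 0.089 0.254] 1.028 0.013599415804104438
```

>>> apply_moves([
  [[0,0,-0.002],[0,0,0],0.0],
  [[0,0,-0.004],[0,0,0],0.0],
  [[0,0,-0.006],[0,0,0],0.0],
  [[0,0,-0.008],[0,0,0],0.0],
  [[0,0,-0.01],[0,0,0],0.0],
  [[0,0,-0.012],[0,0,0],0.0],
  [[0,0,-0.013],[0,0,0],0.0],
  [[0,0,-0.014],[0,0,0],0.0],
  [[0,0,-0.014],[0,0,0],0.0],
  [[0,0,-0.014],[0,0,0],0.0],
])

```text
clock: 30.62
position: [0.5697, -0.1787, 0.1652]
eef_rot: [0.0, 1.0, 0.011, 0.0]
wrist_force: [-0.3, 0.9, -4.2]
width: 0.0132
```

```bash
python3 st.py
```

```text
30.6167 [ 0.56969 -0.17866  0.16521] yaw 0.0228 [0.     0.9999 0.0114 0.    ] [-0.33  0.94 -4.24] [0.126 0.038 0.3  ] 1.042 0.013208554992308422
```

>>> apply_moves([
  [[0,0,-0.002],[0,0,0],0.0],
  [[0,0,-0.004],[0,0,0],0.0],
  [[0,0,-0.006],[0,0,0],0.0],
  [[0,0,-0.008],[0,0,0],0.0],
  [[0,0,-0.01],[0,0,0],0.0],
  [[0,0,-0.012],[0,0,0],0.0],
  [[0,0,-0.013],[0,0,0],0.0],
  [[0,0,-0.014],[0,0,0],0.0],
  [[0,0,-0.014],[0,0,0],0.0],
  [[0,0,-0.014],[0,0,0],0.0],
])

```text
clock: 31.45
position: [0.5697, -0.1786, 0.1652]
eef_rot: [-0.0, 1.0, 0.004, 0.0]
wrist_force: [-1.3, 0.1, -3.5]
width: 0.0134
```

```bash
python3 st.py
```

```text
31.45 [ 0.56969 -0.17861  0.16522] yaw 0.0088 [-0.      1.      0.0044  0.    ] [-1.33  0.1  -3.48] [0.099 0.03  0.317] 1.056 0.013417663770896997
```

>>> apply_moves([
  [[0,0,-0.002],[0,0,0],0.0],
  [[0,0,-0.004],[0,0,0],0.0],
  [[0,0,-0.006],[0,0,0],0.0],
  [[0,0,-0.008],[0,0,0],0.0],
  [[0,0,-0.01],[0,0,0],0.0],
  [[0,0,-0.012],[0,0,0],0.0],
  [[0,0,-0.013],[0,0,0],0.0],
  [[0,0,-0.013],[0,0,0],0.0],
  [[0,0,-0.013],[0,0,0],0.0],
  [[0,0,-0.013],[0,0,0],0.0],
])

```text
clock: 32.28
position: [0.5697, -0.1786, 0.1652]
eef_rot: [-0.0, 1.0, -0.002, 0.0]
wrist_force: [-0.5, 0.7, -4.7]
width: 0.0132
```

```bash
python3 st.py
```

```text
32.2833 [ 0.56969 -0.17862  0.16522] yaw -0.0042 [-0.      1.     -0.0021  0.    ] [-0.47  0.66 -4.68] [0.156 0.116 0.314] 1.069 0.013187765946359708
```

>>> apply_moves([
  [[0,0,-0.002],[0,0,0],0.0],
  [[0,0,-0.004],[0,0,0],0.0],
  [[0,0,-0.006],[0,0,0],0.0],
  [[0,0,-0.008],[0,0,0],0.0],
  [[0,0,-0.01],[0,0,0],0.0],
  [[0,0,-0.012],[0,0,0],0.0],
  [[0,0,-0.013],[0,0,0],0.0],
  [[0,0,-0.013],[0,0,0],0.0],
  [[0,0,-0.013],[0,0,0],0.0],
  [[0,0,-0.013],[0,0,0],0.0],
])

```text
clock: 33.12
position: [0.5697, -0.1786, 0.1652]
eef_rot: [-0.0, 1.0, -0.009, -0.0]
wrist_force: [-0.6, 0.2, -3.1]
width: 0.0135
```

```bash
python3 st.py
```

```text
33.1167 [ 0.56967 -0.17859  0.16518] yaw -0.0173 [-1.0e-04  1.0e+00 -8.6e-03 -0.0e+00] [-0.55  0.23 -3.08] [0.231 0.114 0.33 ] 1.082 0.013460044380879518
```

>>> apply_moves([
  [[0,0,-0.002],[0,0,0],0.0],
  [[0,0,-0.004],[0,0,0],0.0],
  [[0,0,-0.006],[0,0,0],0.0],
  [[0,0,-0.008],[0,0,0],0.0],
  [[0,0,-0.01],[0,0,0],0.0],
  [[0,0,-0.011],[0,0,0],0.0],
  [[0,0,-0.012],[0,0,0],0.0],
  [[0,0,-0.012],[0,0,0],0.0],
  [[0,0,-0.012],[0,0,0],0.0],
  [[0,0,-0.012],[0,0,0],0.0],
])

```text
clock: 33.95
position: [0.5697, -0.1786, 0.1652]
eef_rot: [-0.0, 1.0, -0.015, -0.0]
wrist_force: [0.1, 1.1, -3.8]
width: 0.0133
```

```bash
python3 st.py
```

```text
33.95 [ 0.56965 -0.17856  0.16516] yaw -0.0291 [-1.000e-04  9.999e-01 -1.450e-02 -0.000e+00] [ 0.06  1.15 -3.8 ] [0.275 0.084 0.675] 1.094 0.013340259304747252
```

>>> apply_moves([
  [[0,0,0.004],[0,0,0],0.0],
  [[0,0,0.01],[0,0,0],0.0],
  [[0,0,0.016],[0,0,0],0.0],
  [[0,0,0.022],[0,0,0],0.0],
  [[0,0,0.028],[0,0,0],0.0],
  [[0,0,0.034],[0,0,0],0.0],
  [[0,0,0.034],[0,0,0],0.0],
  [[0,0,0.034],[0,0,0],0.0],
  [[0,0,0.034],[0,0,0],0.0],
  [[0,0,0.034],[0,0,0],0.0],
])

```text
clock: 34.78
position: [0.57, -0.1789, 0.1655]
eef_rot: [0.0, 1.0, 0.002, 0.0]
wrist_force: [0.1, 0.0, -0.9]
width: 0.0129
```

```bash
python3 st.py
```

```text
34.7833 [ 0.56995 -0.17887  0.16551] yaw 0.0046 [3.0e-04 1.0e+00 2.3e-03 4.0e-04] [ 0.09  0.02 -0.91] [0.003 0.038 0.014] 1.06 0.012862174898979036
```

>>> apply_moves([
  [[0,0,0],[0,0,0.002],0.0],
  [[0,0,0],[0,0,0.005],0.0],
  [[0,0,0],[0,0,0.009],0.0],
  [[0,0,0],[0,0,0.014],0.0],
  [[0,0,0],[0,0,0.02],0.0],
  [[0,0,0],[0,0,0.028],0.0],
  [[0,0,0],[0,0,0.036],0.0],
  [[0,0,0],[0,0,0.042],0.0],
  [[0,0,0],[0,0,0.042],0.0],
  [[0,0,0],[0,0,0.042],0.0],
])

```text
clock: 35.62
position: [0.57, -0.1788, 0.2079]
eef_rot: [0.0, 1.0, 0.002, 0.001]
wrist_force: [0.2, -0.1, -2.2]
width: 0.0133
```

```bash
python3 st.py; python3 - <<'E'
from h import *
im=r.read_camera("wrist");print(crop("wrist",(324,240),75,5,"pics/w8.png",im))
E
```

```text
35.6167 [ 0.56998 -0.17878  0.20791] yaw 0.0048 [3.0e-04 1.0e+00 2.4e-03 6.0e-04] [ 0.16 -0.14 -2.16] [ 0.053 -0.047 -0.024] 1.06 0.013258725942421825
(249, 165)
```

View pics/w8.png

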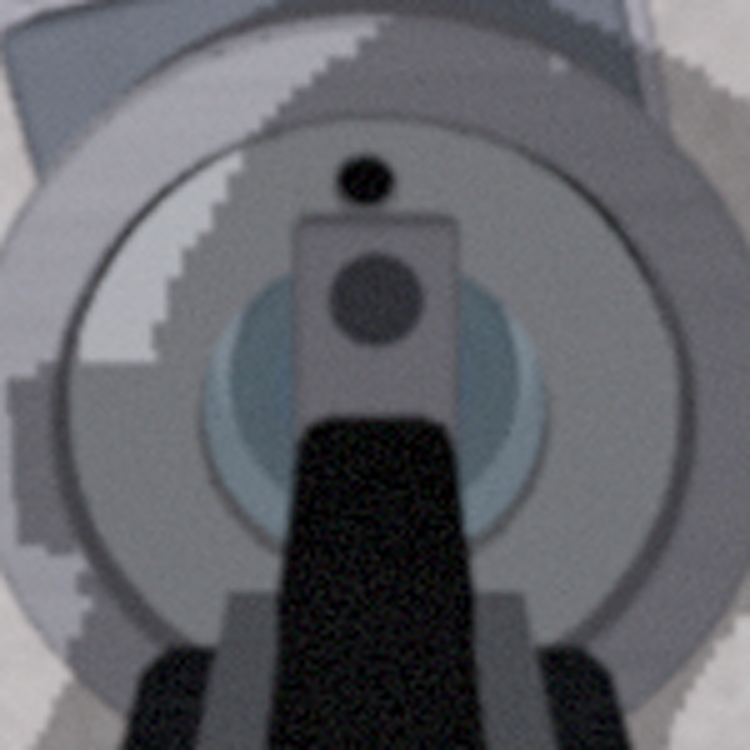

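>>> apply_moves([
  [[0,0,-0.02],[-0.008,0.035,0],0.0],
  [[0,0,-0.05],[-0.016,0.075,0],0.0],
  [[0,0,-0.08],[-0.025,0.115,0],0.0],
  [[0,0,-0.11],[-0.034,0.155,0],0.0],
  [[0,0,-0.14],[-0.043,0.195,0],0.0],
  [[0,0,-0.17],[-0.052,0.235,0],0.0],
  [[0,0,-0.2],[-0.061,0.275,0],0.0],
  [[0,0,-0.217],[-0.07,0.315,0],0.0],
  [[0,0,-0.217],[-0.079,0.355,0],0.0],
  [[0,0,-0.217],[-0.087,0.39,0],0.0],
])

```text
clock: 36.5
position: [0.4813, 0.2137, 0.2067]
eef_rot: [-0.0, 0.994, -0.106, -0.0]
wrist_force: [0.2, 0.0, -1.6]
width: 0.0133
```

>>> apply_moves([
  [[0,0,0],[-0.006,0.025,0],0.0],
  [[0,0,0],[-0.008,0.036,0],0.0],
  [[0,0,0],[-0.008,0.036,-0.015],0.0],
  [[0,0,0],[-0.008,0.036,-0.035],0.0],
  [[0,0,0],[-0.008,0.036,-0.055],0.0],
  [[0,0,0],[-0.008,0.036,-0.072],0.0],
  [[0,0,0],[-0.008,0.036,-0.077],0.0],
  [[0,0,0],[-0.008,0.036,-0.077],0.0],
  [[0,0,0],[-0.008,0.036,-0.077],0.0],
  [[0,0,0],[-0.008,0.036,-0.077],0.0],
])

```text
clock: 37.33
position: [0.4758, 0.2474, 0.1316]
eef_rot: [-0.0, 0.994, -0.106, 0.001]
wrist_force: [0.5, -0.7, -1.1]
width: 0.0132
```

>>> apply_moves([
  [[0,0,0],[0,0,0],0.0],
  [[0,0,0],[0,0,0],0.0],
  [[0,0,0],[0,0,0],0.0],
  [[0,0,0],[0,0,0],0.0],
  [[0,0,0],[0,0,0],0.0],
  [[0,0,0],[0,0,0],0.0],
  [[0,0,0],[0,0,0],0.0],
  [[0,0,0],[0,0,0],0.0],
  [[0,0,0],[0,0,0],0.0],
  [[0,0,0],[0,0,0],0.0],
])

```text
clock: 38.17
position: [0.4746, 0.2474, 0.1302]
eef_rot: [0.0, 0.994, -0.106, -0.0]
wrist_force: [-0.5, 0.0, -1.5]
width: 0.0135
```

```bash
python3 st.py; python3 - <<'E'
from h import *
k=cal("wrist");s=r.get_state();np.savez("bk.npz",K=k[0],T=k[1],p=s["position"])
im=r.read_camera("wrist");print(crop("wrist",(324,220),75,5,"pics/w9.png",im))
E
```

```text
38.1667 [0.47464 0.24739 0.13016] yaw -0.2122 [ 0.000e+00  9.944e-01 -1.059e-01 -1.000e-04] [-0.54  0.05 -1.54] [-0.004  0.048  0.035] 2.038 0.013459502468288842
(249, 145)
```

View pics/w9.png

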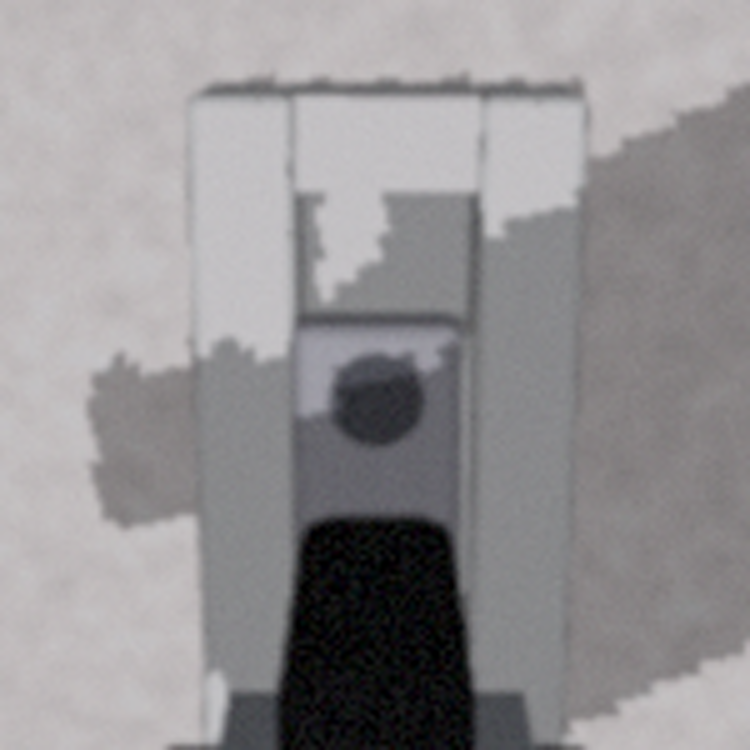

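```bash
python3 - <<'E'
from h import *
z=np.load("bk.npz");k=(z["K"],z["T"]);p=z["p"];yaw=-.2122
f=lambda a,b:(249+a/5,145+b/5)
def loc(u,v,zz):
    m=onz("",f(u,v),zz,k)-p;c,s=np.cos(yaw),np.sin(yaw);return (np.array([c*m[0]+s*m[1],-s*m[0]+c*m[1]])*1e3).round(2)
print("mark",loc(378,400,p[2]-.0355),"bar end",loc(378,325,p[2]-.0355),"sides",loc(297,400,p[2]-.0355),loc(460,400,p[2]-.0355))
print("rest end L,R",loc(190,97,.027),loc(583,95,.027),"sides lower",loc(202,500,.027),loc(573,500,.027))
print("pocket end",loc(385,193,.027),"sides",loc(293,250,.027),loc(480,250,.027))
E
```

```text
mark [34.77  0.49] bar end [41.91  0.49] sides [34.77  8.07] [34.76 -7.18]
rest end L,R [57.37 24.43] [ 57.59 -25.91] sides lower [ 3.14 24.53] [  3.1  -26.45]
pocket end [45.11 -0.57] sides [37.66 11.52] [ 37.64 -13.07]
```

>>> apply_moves([
  [[0,0,0],[-0.0006,-0.0011,-0.01],0.0],
  [[0,0,0],[-0.0006,-0.0011,-0.022],0.0],
  [[0,0,0],[-0.0006,-0.0011,-0.034],0.0],
  [[0,0,0],[-0.0006,-0.0011,-0.044],0.0],
  [[0,0,0],[-0.0006,-0.0011,-0.052],0.0],
  [[0,0,0],[-0.0006,-0.0011,-0.058],0.0],
  [[0,0,0],[-0.0006,-0.0011,-0.062],0.0],
  [[0,0,0],[-0.0006,-0.0011,-0.0645],0.0],
  [[0,0,0],[-0.0006,-0.0011,-0.0652],0.0],
  [[0,0,0],[-0.0006,-0.0011,-0.0652],0.0],
])

```text
clock: 39.05
position: [0.4743, 0.2464, 0.0652]
eef_rot: [-0.0, 0.994, -0.106, 0.0]
wrist_force: [-0.7, -0.3, -1.5]
width: 0.013
```

```bash
python3 st.py; python3 - <<'E'
from h import *
im=r.read_camera("wrist");print(crop("wrist",(324,220),75,5,"pics/w10.png",im))
E
```

```text
39.05 [0.47432 0.24636 0.0652 ] yaw -0.2122 [-1.000e-04  9.944e-01 -1.059e-01  2.000e-04] [-0.7  -0.27 -1.53] [0.005 0.002 0.031] 2.036 0.01301772332760858
(249, 145)
```

View pics/w10.png

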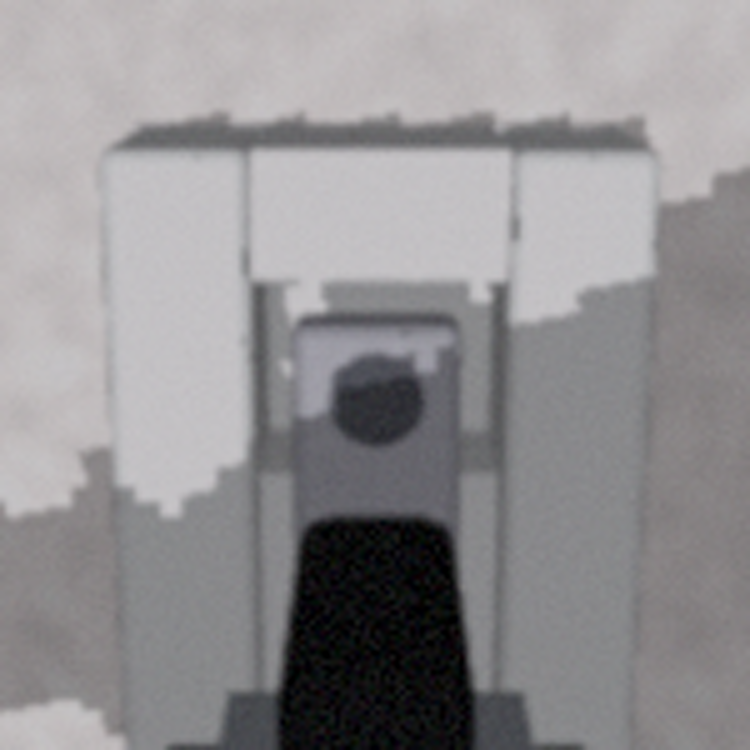

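>>> apply_moves([
  [[0,0,0],[0,0,-0.0003],0.0],
  [[0,0,0],[0,0,-0.0006],0.0],
  [[0,0,0],[0,0,-0.0009],0.0],
  [[0,0,0],[0,0,-0.0011],0.0],
  [[0,0,0],[0,0,-0.0013],0.0],
  [[0,0,0],[0,0,-0.0013],0.0],
  [[0,0,0],[0,0,-0.0013],0.0],
  [[0,0,0],[0,0,-0.0013],0.0],
  [[0,0,0],[0,0,-0.0013],0.0],
  [[0,0,0],[0,0,-0.0013],0.0],
])

```text
clock: 39.93
position: [0.4741, 0.2463, 0.0637]
eef_rot: [0.0, 0.994, -0.106, -0.0]
wrist_force: [0.5, 0.6, -0.7]
width: 0.0132
```

```bash
python3 st.py
```

```text
39.9333 [0.47409 0.24627 0.0637 ] yaw -0.2122 [ 0.      0.9944 -0.1059 -0.    ] [ 0.46  0.57 -0.71] [-0.033 -0.008 -0.051] 2.036 0.013210820690651645
```

>>> apply_moves([
  [[0,0,0],[0,0,-0.0003],0.0],
  [[0,0,0],[0,0,-0.0006],0.0],
  [[0,0,0],[0,0,-0.0006],0.0],
  [[0,0,0],[0,0,-0.0006],0.0],
  [[0,0,0],[0,0,-0.0006],0.0],
  [[0,0,0],[0,0,-0.0006],0.0],
  [[0,0,0],[0,0,-0.0006],0.0],
  [[0,0,0],[0,0,-0.0006],0.0],
  [[0,0,0],[0,0,-0.0006],0.0],
  [[0,0,0],[0,0,-0.0006],0.0],
])

```text
clock: 40.77
position: [0.4742, 0.2463, 0.0636]
eef_rot: [0.0, 0.994, -0.106, 0.0]
wrist_force: [-2.1, -2.1, 6.2]
width: 0.0136
```

```bash
python3 st.py
```

```text
40.7667 [0.47419 0.24634 0.06359] yaw -0.2121 [ 0.000e+00  9.944e-01 -1.058e-01  1.000e-04] [-2.08 -2.1   6.2 ] [-0.19   0.571  0.048] 2.036 0.013640545272441823
```

It's seated: contact at 0.0636, the same height as when I picked it up. Opening the jaws and lifting clear.

>>> apply_moves([
  [[0,0,0],[0,0,0.0004],0.0],
  [[0,0,0],[0,0,0.0004],0.02],
  [[0,0,0],[0,0,0.0004],0.03],
  [[0,0,0],[0,0,0.0004],0.045],
  [[0,0,0],[0,0,0.0004],0.045],
  [[0,0,0],[0,0,0.0004],0.045],
  [[0,0,0],[0,0,0.0004],0.045],
  [[0,0,0],[0,0,0.01],0.045],
  [[0,0,0],[0,0,0.03],0.045],
  [[0,0,0],[0,0,0.05],0.045],
])

```text
clock: 41.6
position: [0.4734, 0.2461, 0.1135]
eef_rot: [0.0, 0.994, -0.106, -0.001]
wrist_force: [0.2, -0.6, -0.0]
width: 0.0452
```

>>> apply_moves([
  [[0,0,0],[0,0,0.03],0.045],
  [[0,0,0],[0,0,0.06],0.045],
  [[0,0,0],[0,0,0.09],0.045],
  [[0,0,0],[0,0,0.12],0.045],
  [[0,0,0],[0,0,0.13],0.045],
  [[0,0,0],[0,0,0.13],0.045],
  [[0,0,0],[0,0,0.13],0.045],
  [[0,0,0],[0,0,0.13],0.045],
  [[0,0,0],[0,0,0.13],0.045],
  [[0,0,0],[0,0,0.13],0.045],
])

```text
clock: 42.43
position: [0.4732, 0.246, 0.2412]
eef_rot: [0.001, 0.994, -0.106, -0.002]
wrist_force: [0.2, 0.3, -0.3]
width: 0.0448
```

```bash
python3 st.py; python3 - <<'E'
from h import *
k=cal("wrist");im=r.read_camera("wrist");cv2.imwrite("pics/w11.png",im[:,:,::-1])
im=r.read_camera("scene");cv2.imwrite("pics/scene11.png",im[:,:,::-1]);crop("scene",(228,235),45,6,"pics/c11.png",im)
im=r.read_camera("side");crop("side",(240,240),50,6,"pics/d11.png",im)
im=[cv2.imread(f"pics/{x}11.png") for x in "cd"]
cv2.imwrite("pics/m11.png",np.hstack([cv2.resize(i,(390,390)) for i in im]))
E
```

```text
42.4333 [0.47319 0.24604 0.24117] yaw -0.2123 [ 6.000e-04  9.944e-01 -1.059e-01 -1.600e-03] [ 0.23  0.27 -0.34] [0.014 0.001 0.007] 2.036 0.04483280529225301
```

View pics/w11.png

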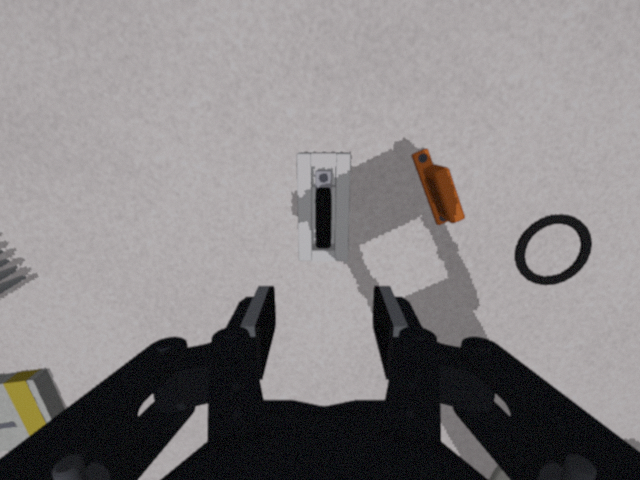

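View pics/m11.png

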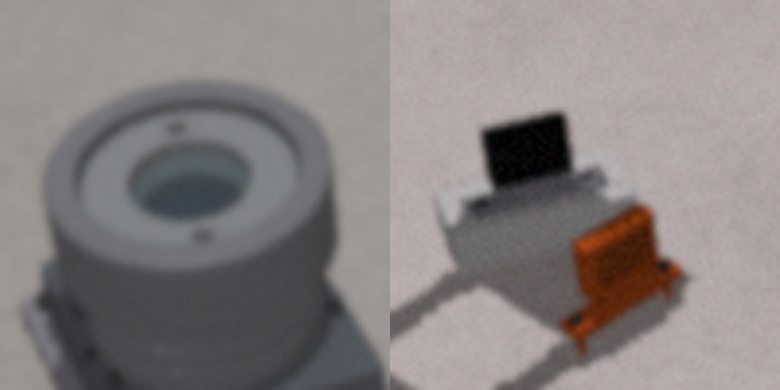

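View pics/scene11.png

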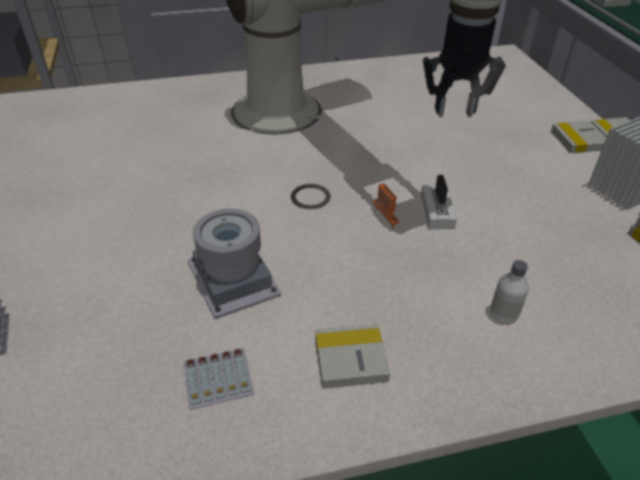

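The spanner stands in its rest at wrist (323,205). The ring's holes have turned to scene (223,219) and (229,244). The other objects look unmoved.

```bash
python3 -c "
from bench import r
print(r.finish_job())"
```

```text
the job is handed in; nothing more can be done
None
```

The ring is home on its shoulder and nipped up, the spanner is back in its rest, and the job was handed in at about 42.5 s of the 72 s allowed.

- **Gripping and fitting:** I took the black spanner and left the orange look-alike alone. I lined the pins up with the holes through the wrist camera and lowered them about 7 mm into the ring by the measured heights. No upward contact force showed on the way down.
- **Tightening:** I turned the ring clockwise about 0.78 rad. It ran at 0.25 to 0.33 N m, then the torque rose sharply to 0.675 N m within one 0.012 rad step, and I took that as the shoulder and stopped.
- **Limits on the torque figure:** The nip-up is slightly above 0.6 N m. It rests on one reading at the end of that step, with noise of about 0.03, so I did not see the peak directly. The stiffness I measured makes anything near 1 N m unlikely. I did not load the ring a second time to confirm the stop.
- **Forces:** At the readings between moves, the vertical force stayed within about 5 N and the sideways force within 5 N while the pins were in the holes.
- **Putting back:** The pins came out freely and the spanner went down in its pocket at the same height as when I picked it up. The last pictures show it standing there, the gripper clear, and the other things where they were.
- **Disagreement in the measurements:** The wrist camera's view was about 1 to 3 mm off along the tool axis. I worked around it by lining up each fit in a single picture.

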